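# Lock the hook collar on the lighter stand

### The arm

A 6-joint arm with a two-finger parallel gripper is mounted at the origin on the work surface. World frame = base frame: x ahead of the robot, y to its left, z up, the work surface at z = 0. Lengths are in m, angles in rad, forces in N, time in s.
With the tool pointing down it reaches from about 0.25 to 0.775 m from the base axis. Payload 4 kg.
Tool frame: the origin (TCP) lies midway between the tips of the shut fingers; the grasp point (between the pads) lies 19 mm behind it; x points along the fingers, y is the direction in which the jaws open and shut, and the axes are right-handed (so a half turn about x gives the same grasp; the last joint's range is limited). The gripper opens to 94 mm and grips with 3 to 60 N. Pads are 16 mm wide; open, the fingers measure 119 mm over their backs; the gripper's body (75 mm by 177 mm) begins 78 mm behind the grasp point.
Start: joints at [-1.294, 0.087, 1.371, -0, 1.684, -0.103], TCP at [0.204, -0.511, 0.206] pointing down, gripper open.
Joint ranges: [-3.1, 3.1], [-0.76, 2.03], [0.27, 2.55], [-1.08, 4.22], [0.17, 2.65], [-2.57, 2.57]. Speed limits (rad/s): [2.79, 2.79, 3.14, 3.14, 3.14, 3.14].

### API

Orientations are given as [roll, pitch, yaw] about the fixed x, y, z axes, in that order (R = Rz(yaw) Ry(pitch) Rx(roll)).
In Python, from station import sensors, optics, bot, spotter gives the robot as it stands. The module is installed in compiled form; this text tells all that it offers.
- The arm moves only by the tool move_arm, never from a script. Its argument "increments" is a list of rows, each a list of 3 entries, a list of its own where there are three numbers: the shift along the tool's x, y, z in cm, then the turn about the tool's x in degrees, then the opening, from 0 (shut) to 1 (fully open). A call has exactly 5 rows; each row shifts and turns the commanded pose from where the row before left it, along the tool's axes as they then stand; what a row does not reach is not made up. A row lasts 1/12 s, in which the tool goes at most 41.7 mm and 7.16 degrees, less where a joint would pass 70% of its speed; a pose out of reach is approached as far as the arm can. A call is refused whole if a number of a shift passes 4.17 or a number of a turn 7.16, either way. A call with a gripper value outside its range is refused whole. The fingers move at their own pace and stop on an object; "force" is the grip in N (left out, the last holds). Time passes only in rows, so rows that do not move let the fingers close, or fill a call up. It gives the time, the measured TCP pose, the force and the opening at its end, in the units of the state.
- sensors.read_state(): the state, without advancing time (a new reading comes with each control period).
- optics.capture(name): name is "side" or "top" or "wrist"; returns the picture (384x512x3 uint8, red, green, blue); there is no depth.
- optics.camera_params(name): a dict with "fx", "fy", "cx", "cy" (pixels), "distortion" ([k1, k2, p1, p2, k3] as OpenCV has them; the pictures are not rectified), "extrinsics" (4x4, takes a point from camera to world coordinates). Camera axes: x right, y down, z forward; pixel columns grow to the right and rows downward; lengths in m; the calibration is good to about 2 mm. A picture is of the moment at which its call begins: read the wrist's pose just before it. camera_params takes no time and is no camera call; for the wrist camera it gives the pose at the moment of the call.
- bot.hand_in(): hands the job in, once; it reports no verdict.
Trained networks look in the newest picture that a camera, given by its name, has taken for a name from the list of things; names that differ only in an ending like _2 or _b are one class to them, and where a whole thing is asked for, a point or a joint stands for the part that bears it (a point fixed in the world has none). Each returns a list of dicts, best first, with "conf" (0 to 1); they miss things now and then, are a little off and sometimes report something else, mostly with a low value. They report only what shows in the picture. A call takes as long as a camera call.
- spotter.boxes_of(camera, target): "point" ([x, y, z] in m, in the coordinates of the camera as it stood for that picture, good to about 4 mm: the middle of the surface that is visible of it).
- spotter.outline_of(camera, target): "mask" (384x512 bool, what is visible of it).
The state is a dict: "t": time; "q": joint angles; "dq": joint speeds; "tau": joint torques, N m; "eef_pos": TCP position; "tool_rot": TCP orientation; "contact_force": force on the tool from outside, world axes, zero at the start; "torque": the same for the moment, N m; "grip_width": opening from 0.0 (shut) to 1.0 (fully open).
Only numpy, scipy, OpenCV 4.12 (cv2) and the standard library are available. Lean on these libraries where they do the work, as an engineer would, in place of code of your own. Each camera call takes 0.05 s, during which the arm holds its last target. There are 200 camera calls.

### The job

The hook collar on the steel lighter stand has slipped round. Turn the collar until its thumbscrew faces the flat of the bar squarely, then tighten the thumbscrew onto the flat, finger-tight but not forced, and let go. Do not bear the screw down on the round part of the bar, and leave the other things on the table where they are.

Things in the scene. Friction and masses are not known exactly. Their poses are not given: they have to be found in the camera images.
- stand: Steel lighter stand, fixed: base plate 200 x 90 x 12 mm, origin at the centre of its underside, x axis along the bar, z up. Two cheeks 12 mm thick and 50 mm wide, centred 75 mm either side along x, rise to 135 mm. The bar lies level along x, its axis 110 mm above the table; it ends 100 mm out on the -x side and 125 mm out on the +x side.
- bar: The fixed steel bar, 24 mm diameter with one bright flat 14.6 mm wide milled along its whole length (2.5 mm deep, 9.5 mm from the bar's centre). Its z axis is the outward normal of the flat, its x axis lies along the bar; origin at the bar's centre, at the middle of the stand. The flat looks upward, leaning up to 0.3 rad to either side (turned about x).
- flat (a point): Point in the middle of the flat, at the bare end of the bar outside the +x cheek (105 mm from the stand's middle). Its z axis is the outward normal of the flat.
- collar (a joint): Angle of the collar about the bar, the stand's x axis (rad): 0 with its thumbscrew straight up, positive leaning to the stand's -y; starts at 0.75 to 1.1. Collar: 44 mm diameter, 26 mm long, at the stand's middle, boss to 27 mm radius, a wire hook opposite the screw reaching 63 mm from the axis. It turns at 0.12 N m, stays where it is left and cannot slide along the bar.
- knob_center (a point): Centre of the thumbscrew's flat wing head, a bar 10 mm thick, 32 mm wide and 20 mm tall (along the screw's axis), 54 mm from the bar's axis when backed out. With joint knob at 0 its thickness lies along the stand's x, its width across. Under the head are 17 mm of free stem, 8 mm thick, above the boss, and the fingers have room beside it.
- screw: Thumbscrew stem with head. z axis: the screw's axis, pointing outward; the origin lies on the bar's axis at the start and moves in with the screw. Backed out at the start, its flat end (7 mm wide) 13.6 mm from the bar's axis, give or take 1.3 mm (worn end, unmeasured, different each time). It meets the round of the bar 0.3 to 2.9 mm in and seats squarely on the flat 2.8 to 5.4 mm in.
- knob (a joint): Turn of the thumbscrew's head (rad), 0 at the start, growing clockwise seen from outside (tightening); 3.5 mm inward per rad: it meets the flat after 0.8 to 1.5 rad, then stops hard. Turning freely takes 0.35 N m (a stopped wrist reads less: judge by the rise); each 0.035 N m above that presses the tip with 10 N. Finger-tight is a rise of 0.1 to 0.25 N m; over 90 N is forced. It holds when let go.
- pot: White plastic pot with screw-top cover, 110 mm diameter, 94 mm high, origin at the centre of its underside. A bystander.
- lamp: Glass hurricane lamp, 110 mm diameter, 200 mm high, origin at the centre of its underside. A bystander.
- trivet: Fan-shaped bamboo trivet, about 160 x 180 mm, 12 mm high, origin near its middle. A bystander.
- dish: Red ceramic dish with a flap lid, 122 mm diameter, 52 mm high, origin at the centre of its underside. A bystander.

How it is judged:
On the way, in this order (a step that is already met when the one before it is completed fails the run):
1. the collar is turned so that the thumbscrew faces the flat, within 0.12 rad (angle between the z axis of screw and the z axis of bar, either way round below 0.12 rad), for 0.2 s.
2. the thumbscrew is tightened onto the flat, pressing with more than 25 N (angle between the z axis of screw and the z axis of bar, either way round below 0.12 rad and contact force between screw and bar above 25 N), for 0.2 s.
At the end, for the whole second after the job is handed in: The thumbscrew's axis lies within 0.12 rad of the normal of the bar's flat and its tip presses on the flat with 25 to 90 N (all of step 2); the robot touches nothing.
It fails at once if the thumbscrew is forced: its tip presses on the bar with more than 90 N (contact force between screw and bar above 90 N).
It fails at once if the screw bears on the round of the bar: it presses with more than 25 N while more than 0.3 rad off the flat (contact force between screw and bar above 25 N and angle between the z axis of screw and the z axis of bar, either way round above 0.3 rad).
It fails at once if the pot, the lamp, the trivet or the dish is moved more than 20 mm (distance of any of pot, lamp, trivet, dish from where it was at the start of the episode above 0.02 m).
It also fails if it takes over 64 s, if anything falls off the work surface, if the arm or the gripper's body presses on something with over 40 N, if the wrist force passes 120 N, or if a joint passes its speed limit or range.

## Working session

There is one attempt and no reset: what is moved stays moved. The work goes in short steps, Python scripts to look and compute and a tool call to move; the robot and the scene stay as the last step left them, time stands still between calls to the robot, and variables do not carry over. Pictures are saved under pics/ and viewed, about 8 in all and at most 12, crops included, and the job is handed in when it is done.

Besides the shell and the picture viewer there is one more tool, called after "Call:" by a JSON object that holds its "op" and its "data", one argument or row to a line. move_arm: Moves the arm, as the interface text tells. Its arguments: {"type":"object","properties":{"increments":{"type":"array"},"force":{"type":"number"}},"required":["increments"]}

```bash
mkdir -p pics; ls; python3 - <<'E'
from station import sensors, optics, bot, spotter
import cv2, numpy as np
np.set_printoptions(precision=4,suppress=True)
print(sensors.read_state())
ims=[]
for c in ["side","top"]:
    im=optics.capture(c); cv2.imwrite(f"pics/{c}0.png",im[:,:,::-1])
    p=optics.camera_params(c); print(c,p)
    E=np.array(p["extrinsics"])
    for n in ["stand","bar","collar","knob_center","screw","pot","lamp","trivet","dish"]:
        r=spotter.boxes_of(c,n)[:2]
        print(n,[(round(d["conf"],2),(E@np.r_[d["point"],1])[:3].round(4)) for d in r])
E
```

```text
pics
{'t': 0.0, 'q': array([-1.2941,  0.0879,  1.3722, -0.    ,  1.6836, -0.1031]), 'dq': array([ 0.0004, -0.0014,  0.0005,  0.0019, -0.0012, -0.0003]), 'tau': array([  0.0007, -34.0188, -30.2421,   0.0719,   0.0331,  -0.0001]), 'eef_pos': array([ 0.2037, -0.5103,  0.2043]), 'tool_rot': array([-1.659 ,  1.5686,  1.8623]), 'contact_force': array([0.7692, 0.1134, 0.0456]), 'torque': array([-0.0334, -0.0071, -0.0264]), 'grip_width': 1.0021543221081337}
side {'fx': 418.51150704454176, 'fy': 418.51150704454176, 'cx': 258.57717267776627, 'cy': 188.21694396016431, 'distortion': array([-0.0498,  0.    ,  0.    ,  0.    ,  0.    ]), 'extrinsics': array([[-0.7265, -0.3382,  0.5982, -0.1032],
       [-0.6872,  0.3624, -0.6297,  0.6805],
       [-0.0038, -0.8685, -0.4956,  0.6432],
       [ 0.    ,  0.    ,  0.    ,  1.    ]])}
stand [(0.77, array([0.5943, 0.0119, 0.0379])), (0.61, array([ 0.6052, -0.0282,  0.151 ]))]
bar [(0.84, array([0.6118, 0.011 , 0.1124]))]
collar [(0.88, array([0.5911, 0.0117, 0.1247])), (0.48, array([0.4191, 0.3862, 0.0916]))]
knob_center [(0.53, array([ 0.6032, -0.0285,
[... 338 characters left out ...]
 ,  0.    ]), 'extrinsics': array([[ 0.0163, -0.9949,  0.0993,  0.4303],
       [-0.9999, -0.0159,  0.0048, -0.0135],
       [-0.0032, -0.0994, -0.995 ,  1.2402],
       [ 0.    ,  0.    ,  0.    ,  1.    ]])}
stand [(0.56, array([ 0.5877, -0.0021,  0.0135]))]
bar [(0.66, array([0.6158, 0.0119, 0.1211]))]
collar [(0.49, array([0.5967, 0.0007, 0.13  ])), (0.26, array([0.6192, 0.0126, 0.1229]))]
knob_center [(0.53, array([ 0.6116, -0.0362,  0.1551]))]
screw []
pot [(0.8, array([0.4475, 0.3688, 0.0967]))]
lamp [(0.97, array([0.6548, 0.3574, 0.118 ])), (0.67, array([ 0.7159, -0.3232,  0.0121]))]
trivet [(0.72, array([ 0.7167, -0.3217,  0.0117]))]
dish [(0.63, array([ 0.482 , -0.3749,  0.05  ]))]
```

```bash
python3 - <<'E'
import cv2, numpy as np
t=cv2.imread("pics/top0.png"); s=cv2.imread("pics/side0.png")
# crops around stand
a=cv2.resize(t[60:200,160:340],None,fx=4,fy=4,interpolation=cv2.INTER_CUBIC)
b=cv2.resize(s[100:250,160:360],None,fx=4,fy=4,interpolation=cv2.INTER_CUBIC)
cv2.imwrite("pics/topc.png",a); cv2.imwrite("pics/sidec.png",b)
E
```

```text
(no output)
```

View pics/topc.png

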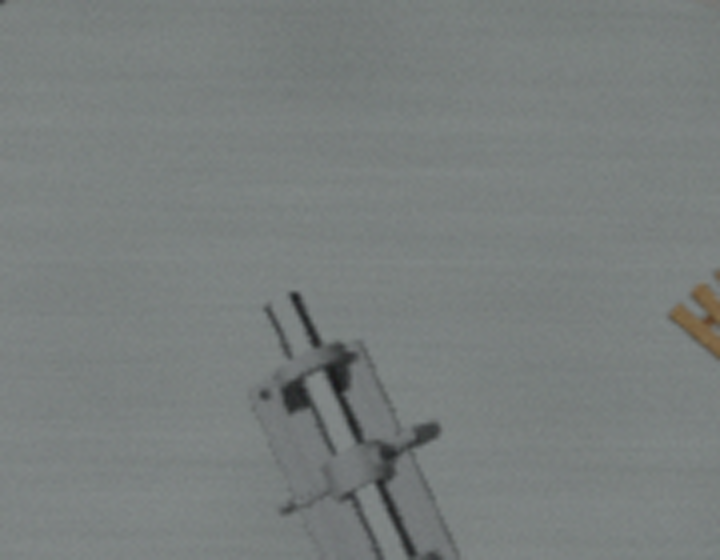

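View pics/sidec.png

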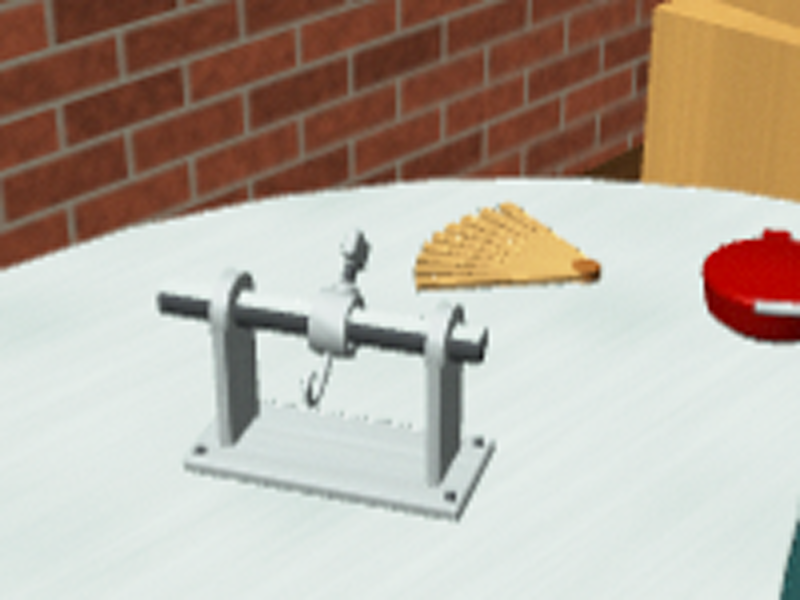

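The top crop shows the bar running up and to the left, with its longer +x end away from the robot and the knob leaning right, towards stand -y. The side crop agrees: bar from (160,300) to (485,345), knob at (355,250). Next I'll work out the heading and where the wrist camera sits.

```bash
cat > h.py <<'E'
from station import sensors, optics, bot, spotter
import cv2, numpy as np
from scipy.spatial.transform import Rotation as Ro
np.set_printoptions(precision=4,suppress=True)
def P(c):
    p=optics.camera_params(c); return np.array([[p["fx"],0,p["cx"]],[0,p["fy"],p["cy"]],[0,0,1]]),np.array(p["distortion"]),np.array(p["extrinsics"])
def proj(cam,X):
    K,d,E=cam; X=np.atleast_2d(X).astype(float); R=E[:3,:3].T
    return cv2.projectPoints(X,cv2.Rodrigues(R)[0],-R@E[:3,3],K,d)[0][:,0]
def onplane(cam,uv,z):
    K,d,E=cam; n=cv2.undistortPoints(np.array(uv,float).reshape(-1,1,2),K,d)[:,0]
    r=np.c_[n,np.ones(len(n))]@E[:3,:3].T
    return E[:3,3]+r*((z-E[2,3])/r[:,2])[:,None]
def tool():
    s=sensors.read_state(); return s,Ro.from_euler("xyz",s["tool_rot"]).as_matrix()
E
python3 - <<'E'
from h import *
s,R=tool(); print(R)
K,d,E=P("wrist"); print(K,d,E)
print("cam in tool",R.T@(E[:3,3]-s["eef_pos"]),"\n",R.T@E[:3,:3])
cam=P("top")
optics.capture("top")
m=spotter.outline_of("top","bar")
for r in m: 
  v,u=np.nonzero(r["mask"]); print(r["conf"],len(u),u.min(),u.max(),v.min(),v.max())
# bar ends from crop by eye: +x end midpoint, near side
p=onplane(cam,[[160+283/4,60+298/4],[160+355/4,60+462/4]],0.12); print(p, np.arctan2(*(p[0]-p[1])[[1,0]]), np.linalg.norm(p[0]-p[1]))
E
```

```text
[[-0.      0.3707 -0.9287]
 [-0.0001 -0.9287 -0.3707]
 [-1.      0.0001  0.0001]]
[[293.5852   0.     257.8086]
 [  0.     293.5852 195.1267]
 [  0.       0.       1.    ]] [-0.0038  0.      0.      0.      0.    ] [[ 0.371  -0.9002 -0.2281  0.2703]
 [-0.9286 -0.3596 -0.091  -0.4845]
 [-0.0001  0.2456 -0.9694  0.3844]
 [ 0.      0.      0.      1.    ]]
cam in tool [-0.1789  0.0002 -0.0715] 
 [[ 0.0002 -0.2455  0.9694]
 [ 1.      0.0003 -0.0001]
 [-0.0003  0.9694  0.2455]]
0.69 569 227 267 133 213
0.6 1532 87 133 211 252
[[0.7045 0.0512 0.12  ]
 [0.5965 0.0021 0.12  ]] 0.42687415370400444 0.11862330989331747
```

Call:
{"op": "move_arm", "data": {
  "increments": [
    [[-0.4,0,0],-6.1,1],
    [[-0.4,0,0],-6.1,1],
    [[-0.4,0,0],-6.1,1],
    [[-0.4,0,0],-6.1,1],
    [[-0.4,0,0],-6.1,1]
  ]
}}

```text
t: 1.52
eef_pos: [0.2039, -0.5108, 0.2257]
tool_rot: [-0.681, 1.571, -2.905]
contact_force: [0.3, 0.2, -0.3]
grip_width: 1.001
```

Call:
{"op": "move_arm", "data": {
  "increments": [
    [[-0.4,0,0],-6.1,1],
    [[-0.4,0,0],-6.1,1],
    [[-0.4,0,0],-6.1,1],
    [[-0.4,0,0],-6.1,1],
    [[-0.4,0,0],-6.1,1]
  ]
}}

```text
t: 1.93
eef_pos: [0.2039, -0.5108, 0.2457]
tool_rot: [0.274, 1.571, -1.417]
contact_force: [0.5, 0.6, 0.2]
grip_width: 1.001
```

Call:
{"op": "move_arm", "data": {
  "increments": [
    [[-0.4,0,0],-6.1,1],
    [[-0.4,0,0],-6.1,1],
    [[-0.4,0,0],-6.1,1],
    [[-0.4,0,0],-6.1,1],
    [[-0.4,0,0],-6.1,1]
  ]
}}

```text
t: 2.35
eef_pos: [0.2039, -0.5108, 0.2657]
tool_rot: [-0.115, 1.571, -1.274]
contact_force: [-0.2, -0.0, 0.8]
grip_width: 0.996
```

Call:
{"op": "move_arm", "data": {
  "increments": [
    [[0,2.8,-1.4],0,1],
    [[0,2.8,-1.4],0,1],
    [[0,2.8,-1.4],0,1],
    [[0,2.8,-1.4],0,1],
    [[0,2.8,-1.4],0,1]
  ]
}}

```text
t: 2.77
eef_pos: [0.3056, -0.3901, 0.2656]
tool_rot: [0.327, 1.57, -0.838]
contact_force: [1.1, 1.1, 0.4]
grip_width: 0.998
```

Call:
{"op": "move_arm", "data": {
  "increments": [
    [[0,2.8,-1.4],0,1],
    [[0,2.8,-1.4],0,1],
    [[0,2.8,-1.4],0,1],
    [[0,2.8,-1.4],0,1],
    [[0,2.8,-1.4],0,1]
  ]
}}

```text
t: 3.18
eef_pos: [0.4066, -0.2703, 0.2657]
tool_rot: [0.379, 1.57, -0.786]
contact_force: [-0.2, -0.1, -0.3]
grip_width: 0.999
```

Call:
{"op": "move_arm", "data": {
  "increments": [
    [[0,2.8,-1.4],0,1],
    [[0,2.8,-1.4],0,1],
    [[0,2.8,-1.4],0,1],
    [[0,2.8,-1.4],0,1],
    [[0,2.8,-1.4],0,1]
  ]
}}

```text
t: 3.6
eef_pos: [0.5076, -0.1507, 0.2657]
tool_rot: [0.453, 1.57, -0.711]
contact_force: [-0.5, -0.3, -1.1]
grip_width: 0.999
```

Call:
{"op": "move_arm", "data": {
  "increments": [
    [[0,2.8,-1.4],0,1],
    [[0,2.8,-1.4],0,1],
    [[0,2.8,-1.4],0,1],
    [[0,2.8,-1.4],0,1],
    [[0,0,0],0,1]
  ]
}}

```text
t: 4.02
eef_pos: [0.5899, -0.052, 0.2642]
tool_rot: [2.821, 1.568, 1.662]
contact_force: [-0.5, -0.5, -1.3]
grip_width: 0.999
```

```bash
python3 - <<'E'
from h import *
s,R=tool(); print(s["t"],s["q"],s["eef_pos"]);print(R)
im=optics.capture("wrist"); cv2.imwrite("pics/w1.png",im[:,:,::-1]); print(P("wrist")[2])
np.save("w1cam.npy",np.array(P("wrist")[2]))
E=P("wrist")[2]
for n in ["bar","collar","knob_center","stand"]:
    print(n,[(round(d["conf"],2),(E@np.r_[d["point"],1])[:3].round(4)) for d in spotter.boxes_of("wrist",n)[:2]])
cv2.imwrite("pics/w1b.png",cv2.resize(im[:,:,::-1],(800,600),interpolation=cv2.INTER_CUBIC))
E
```

```text
4.0167 [-0.1851  0.1796  1.1523  0.0025  1.8104 -0.5962] [ 0.5899 -0.052   0.2642]
[[-0.0002  0.9164  0.4002]
 [ 0.0026  0.4002 -0.9164]
 [-1.      0.0008 -0.0024]]
[[ 0.917   0.3868  0.0971  0.5608]
 [ 0.3988 -0.889  -0.2248  0.0109]
 [-0.0007  0.2449 -0.9696  0.4434]
 [ 0.      0.      0.      1.    ]]
bar [(0.95, array([0.6144, 0.0075, 0.117 ]))]
collar [(0.64, array([ 0.5936, -0.0058,  0.1341]))]
knob_center [(0.54, array([ 0.6106, -0.0351,  0.1551]))]
stand [(0.89, array([0.5961, 0.0016, 0.1135])), (0.17, array([ 0.5905, -0.0088,  0.1325]))]
```

View pics/w1b.png

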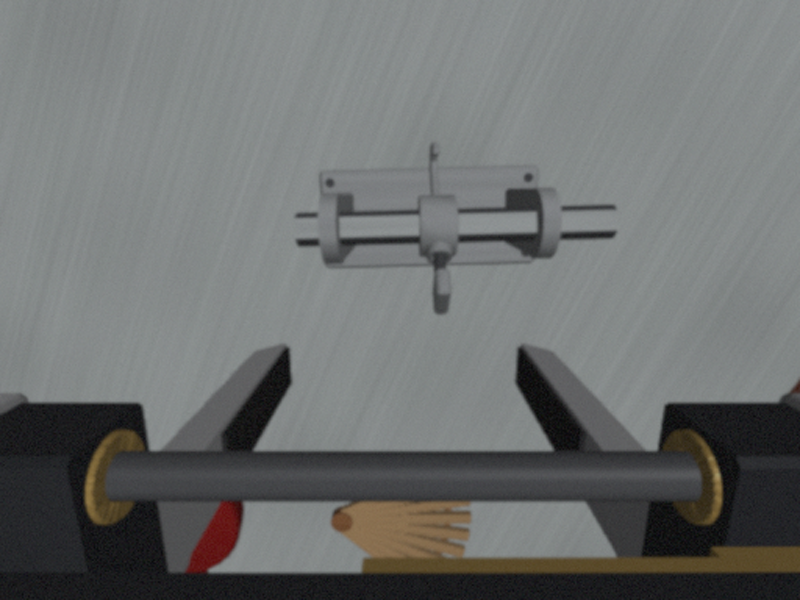

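The wrist view shows the bar from about (297,229) to (615,220) in 800-px scale. The bright flat has dark round strips either side, the collar is at (438,222) and the knob at (441,290). Fingers are clear of it all. Next: averaged cross-profiles of the bar.

```bash
python3 - <<'E'
from h import *
im=cv2.cvtColor(cv2.imread("pics/w1.png"),cv2.COLOR_BGR2GRAY).astype(np.float32)
k=1.5625
# slope estimate: search slope maximizing sharpness of averaged profile
for a,b in [(348,412),(464,505),(565,608)]:
    us=np.arange(int(a/k)+1,int(b/k)); best=None
    for sl in np.arange(-0.05,0.02,0.0025):
        v=np.arange(122,166,0.5)
        mx=np.repeat(us[None].astype(np.float32),len(v),0); my=(v[:,None]+sl*(us-280)).astype(np.float32)
        p=cv2.remap(im,mx,my,cv2.INTER_LINEAR).mean(1)
        sc=np.sum(np.diff(p)**2)
        if best is None or sc>best[0]: best=(sc,sl,p)
    print(a,b,"slope",best[1]); print(list(zip(v,best[2].round().astype(int))))
E
```

```text
348 412 slope 4.163336342344337e-17
[(np.float64(122.0), np.int64(125)), (np.float64(122.5), np.int64(125)), (np.float64(123.0), np.int64(125)), (np.float64(123.5), np.int64(124)), (np.float64(124.0), np.int64(124)), (np.float64(124.5), np.int64(124)), (np.float64(125.0), np.int64(123)), (np.float64(125.5), np.int64(123)), (np.float64(126.0), np.int64(123)), (np.float64(126.5), np.int64(123)), (np.float64(127.0), np.int64(124)), (np.float64(127.5), np.int64(124)), (np.float64(128.0), np.int64(125)), (np.float64(128.5), np.int64(124)), (np.float64(129.0), np.int64(124)), (np.float64(129.5), np.int64(124)), (np.float64(130.0), np.int64(124)), (np.float64(130.5), np.int64(124)), (np.float64(131.0), np.int64(123)), (np.float64(131.5), np.int64(123)), (np.float64(132.0), np.int64(122)), (np.float64(132.5), np.int64(120)), (np.float64(133.0), np.int64(118)), (np.float64(133.5), np.int64(110)), (np.float64(134.0), np.int64(102)), (np.float64(134.5), np.int64(88)), (np.float64(135.0), np.int64(75)), (np.float64(135.5), np.int64(69)), (np.float64(136.0), np.int64(63)), (np.float64(136.5), np.
[... 7762 characters left out ...]
 np.int64(137)), (np.float64(156.5), np.int64(137)), (np.float64(157.0), np.int64(137)), (np.float64(157.5), np.int64(137)), (np.float64(158.0), np.int64(137)), (np.float64(158.5), np.int64(137)), (np.float64(159.0), np.int64(137)), (np.float64(159.5), np.int64(137)), (np.float64(160.0), np.int64(137)), (np.float64(160.5), np.int64(137)), (np.float64(161.0), np.int64(137)), (np.float64(161.5), np.int64(137)), (np.float64(162.0), np.int64(137)), (np.float64(162.5), np.int64(137)), (np.float64(163.0), np.int64(137)), (np.float64(163.5), np.int64(137)), (np.float64(164.0), np.int64(136)), (np.float64(164.5), np.int64(137)), (np.float64(165.0), np.int64(137)), (np.float64(165.5), np.int64(137))]
```

```bash
cat > fit.py <<'E'
from h import *
from scipy.optimize import least_squares
K,d,_=P("wrist"); cam=(K,d,np.load("w1cam.npy"))
obs={243.5:(134.3,137.6,151.2,155.9),310:(132.7,135.6,149.3,153.7),375:(130.8,133.9,147.4,152.1)}
def prof(lean):
    a=np.linspace(0.6545,2*np.pi-0.6545,120)+lean  # angle from up, + toward stand -y
    return np.c_[-12e-3*np.sin(a),12e-3*np.cos(a)]
def pts(x,s):
    y0,yaw,lean=x[:3]; z=0.11+(x[3] if len(x)>3 else 0); p=prof(lean)
    ex=np.array([np.cos(yaw),np.sin(yaw),0]); ey=np.array([-np.sin(yaw),np.cos(yaw),0])
    o=np.array([0.5965,0.0,z])+y0*np.array([-np.sin(0.43),np.cos(0.43),0])
    return o+s*ex+p[:,:1]*ey+p[:,1:]*np.array([0,0,1])
def res(x):
    r=[]
    for u,o in obs.items():
        A,B=proj(cam,pts(x,-.1)),proj(cam,pts(x,.12))
        v=A[:,1]+(B[:,1]-A[:,1])*(u-A[:,0])/(B[:,0]-A[:,0])
        # p[0]: edge toward -y (bottom), p[-1]: +y (top)
        r+= [v.min()-o[0],v[-1]-o[1],v[0]-o[2],v.max()-o[3]]
    return np.array(r)
for x0 in ([0,.43,0.],[0,.43,0,0]):
    f=least_squares(res,x0,x_scale=1e-2,diff_step=1e-4); print(f.x,f.fun.reshape(3,4))
x=f.x
E
python3 fit.py
```

```text
[-0.0009  0.4383 -0.1689] [[-0.0365 -0.0104 -0.0761  0.0561]
 [-0.323   0.1083 -0.0374  0.4017]
 [-0.2669 -0.0305  0.0433  0.1892]]
[-0.0012  0.4383 -0.1678 -0.0044] [[ 0.0927  0.0862 -0.1576 -0.0943]
 [-0.1936  0.2051 -0.1189  0.2512]
 [-0.1373  0.0665 -0.0383  0.0385]]
```

```bash
cat >> fit.py <<'E'
yaw=.4383; ex=np.array([np.cos(yaw),np.sin(yaw),0]); ey=np.array([-np.sin(yaw),np.cos(yaw),0])
o=np.array([.5969,-.0008,.11])
E
python3 - <<'E'
from fit import *
k=1.5625
for n,uv,z in [("ends",[[297,229],[616,220]],.119),("collar edges",[[418,222],[458,221]],.132)]:
    q=onplane(cam,np.array(uv)/k,z); print(n,(q-o)@ex,(q-o)@ey)
im=cv2.imread("pics/w1.png")
c=cv2.resize(im[85:215,230:330],None,fx=6,fy=6,interpolation=cv2.INTER_CUBIC)
# predicted overlay for angle a: head centre & width ends
for a in (0.75,0.9,1.05):
    z=np.array([0,0,1])*np.cos(a)-ey*np.sin(a); t=ey*np.cos(a)+np.array([0,0,1])*np.sin(a)
    q=proj(cam,[o+.064*z, o+.064*z-t*.016,o+.064*z+t*.016,o+.044*z,o+.027*z]); print(a,(q*k).round(0).tolist())
cv2.imwrite("pics/w1k.png",c)
E
```

```text
[-0.0009  0.4383 -0.1689] [[-0.0365 -0.0104 -0.0761  0.0561]
 [-0.323   0.1083 -0.0374  0.4017]
 [-0.2669 -0.0305  0.0433  0.1892]]
[-0.0012  0.4383 -0.1678 -0.0044] [[ 0.0927  0.0862 -0.1576 -0.0943]
 [-0.1936  0.2051 -0.1189  0.2512]
 [-0.1373  0.0665 -0.0383  0.0385]]
ends [-0.1028  0.12  ] [0.0009 0.0009]
collar edges [-0.0184  0.0084] [0.0042 0.0041]
0.75 [[449.0, 299.0], [448.0, 313.0], [451.0, 285.0], [447.0, 274.0], [445.0, 254.0]]
0.9 [[448.0, 306.0], [447.0, 316.0], [450.0, 296.0], [446.0, 280.0], [445.0, 258.0]]
1.05 [[447.0, 311.0], [445.0, 317.0], [449.0, 305.0], [446.0, 283.0], [445.0, 260.0]]
```

View pics/w1k.png

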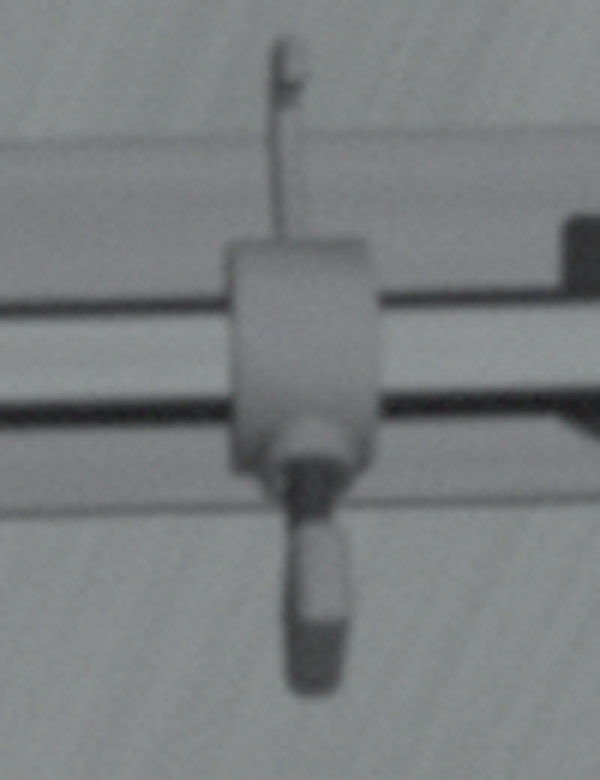

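The crop shows the knob head's side face from v≈525 to 620 and its outer face from 620 to 690. That puts the collar at about 0.87 rad. Flat lean is -0.168 (towards +y), heading 0.438, and the stand's centre is about (0.593,-0.003). Moving above the knob.

Call:
{"op": "move_arm", "data": {
  "increments": [
    [[0,0,0],-1.5,0.4],
    [[0,0.8,-0.1],0,0.4],
    [[0,0.8,-0.1],0,0.4],
    [[0,0.75,0],0,0.4],
    [[0,0,0],0,0.4]
  ]
}}

```text
t: 4.68
eef_pos: [0.6092, -0.0443, 0.265]
tool_rot: [2.574, 1.57, 1.435]
contact_force: [-0.2, -1.0, -0.7]
grip_width: 0.684
```

Call:
{"op": "move_arm", "data": {
  "increments": [
    [[1.0,0,0],0,0.4],
    [[1.0,0,0],0,0.4],
    [[1.0,0,0],0,0.4],
    [[0,0,0],0,0.4],
    [[0,0,0],0,0.4]
  ]
}}

```text
t: 5.1
eef_pos: [0.6072, -0.0446, 0.2336]
tool_rot: [-2.131, 1.567, 3.013]
contact_force: [0.5, 0.1, 0.0]
grip_width: 0.408
```

```bash
cat > k.py <<'E'
from h import *
yaw=.4383; ex=np.array([np.cos(yaw),np.sin(yaw),0]); ey=np.array([-np.sin(yaw),np.cos(yaw),0]); ez=np.array([0,0,1.])
C=np.array([.5928,-.0027,.11])
def knob(a,r=.054): return C-ey*np.sin(a)*r+ez*np.cos(a)*r
def delta(target_grasp):
    s,R=tool(); t=np.array(target_grasp)-[0,0,.019]
    print("t",s["t"],"tcp",s["eef_pos"],"toolyaw",np.arctan2(R[1,1],R[0,1]),"q6",s["q"][5],"w",s["grip_width"])
    print("F",s["contact_force"],"M",s["torque"], "Mtool",R.T@s["torque"])
    print("grasp in stand",[ (s["eef_pos"]+[0,0,.019]-C)@v for v in (ex,ey,ez)])
    print("cm in tool",R.T@(t-s["eef_pos"])*100)
E
python3 - <<'E'
from k import *
delta(knob(.87))
im=optics.capture("wrist"); cam=P("wrist")
cv2.imwrite("pics/w2.png",im[:,:,::-1])
for n in ["knob_center","collar"]:
    print(n,[(round(d["conf"],2),(cam[2]@np.r_[d["point"],1])[:3].round(4)) for d in spotter.boxes_of("wrist",n)[:2]])
for a in (.75,.87,1.0):
    t=ey*np.cos(a)+ez*np.sin(a); print(a,proj(cam,[knob(a,.044)+t*.016,knob(a,.064)+t*.016,knob(a,.064)-t*.016]).round(1).tolist())
print(proj(cam,knob(.87)))
b=im[60:300,140:380,::-1].copy(); cv2.imwrite("pics/w2c.png",cv2.resize(b,None,fx=2.5,fy=2.5,interpolation=cv2.INTER_CUBIC))
E
```

```text
t 5.1 tcp [ 0.6072 -0.0446  0.2336] toolyaw 0.43196614673376615 q6 -0.5983883312252615 w 0.4076218270033165
F [0.4976 0.1033 0.0145] M [-0.0275 -0.0699  0.0266] Mtool [-0.0265 -0.0543  0.0519]
grasp in stand [np.float64(-0.0047483631892243855), np.float64(-0.044088574288494636), np.float64(0.14259876959044426)]
cm in tool [10.7769  0.5038 -0.2652]
knob_center [(0.68, array([ 0.6112, -0.0313,  0.155 ]))]
collar [(0.68, array([ 0.5953, -0.0031,  0.1361]))]
0.75 [[262.1, 172.2], [262.4, 190.8], [262.1, 209.4]]
0.87 [[262.1, 177.2], [262.3, 197.1], [262.0, 211.2]]
1.0 [[262.1, 182.0], [262.3, 202.6], [261.9, 211.9]]
[[262.0713 194.8265]]
```

View pics/w2c.png

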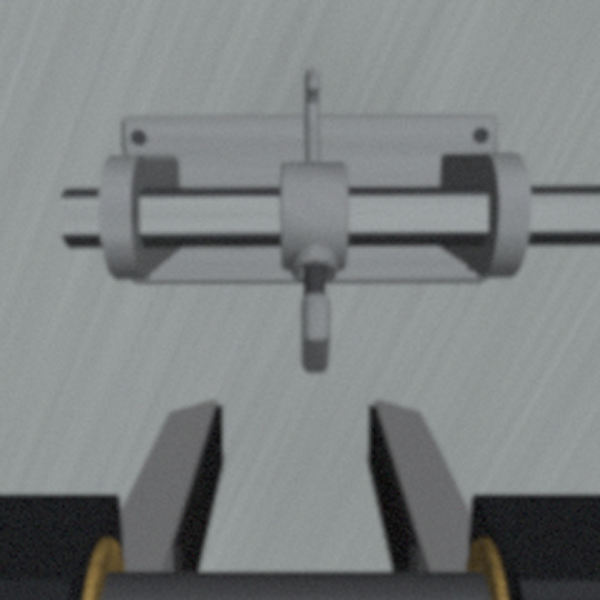

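Crop: knob at x 302–329, v 290–372; collar centred at x≈315. That's about +3.5 mm along the bar from what I predicted, because the first picture was taken while the arm was still settling and its pose was read late. I'll refit with the arm still.

```bash
cat > refit.py <<'E'
from k import *
from scipy.optimize import least_squares
cam=P("wrist"); s0,_=tool(); im=optics.capture("wrist"); s1,_=tool(); print("drift",np.array(s1["eef_pos"])-s0["eef_pos"])
g=cv2.cvtColor(im,cv2.COLOR_RGB2GRAY).astype(float)
obs=[]
for a,b in [(202,248),(284,330),(355,378)]:
    p=np.interp(np.arange(130,164,.1),np.arange(384),g[:,a:b].mean(1)); v=np.arange(130,164,.1)
    # two dark minima (top/bottom strips)
    mid=np.argmax(cv2.GaussianBlur(p.reshape(-1,1),(1,51),0)[80:260])+80
    e=[]
    for lo,hi in ((0,150),(150,len(p))):
        i=lo+np.argmin(p[lo:hi]); 
        L=(p[max(0,i-45):i].max()+p[i])/2; Rr=(p[i:i+45].max()+p[i])/2
        j=i
        while p[j]<L: j-=1
        m=i
        while p[m]<Rr: m+=1
        e+=[v[j],v[m]]
    obs.append(((a+b-1)/2,e)); print(obs[-1])
a0=np.linspace(0.6545,2*np.pi-0.6545,120)
def res(x):
    yaw,lean=x[1],x[2]; X=np.array([np.cos(yaw),np.sin(yaw),0]); Y=np.array([-np.sin(yaw),np.cos(yaw),0])
    A=C+x[0]*ey-12e-3*np.sin(a0+lean)[:,None]*Y+12e-3*np.cos(a0+lean)[:,None]*ez
    p,q=proj(cam,A-.1*X),proj(cam,A+.12*X); r=[]
    for u,e in obs:
        v=p[:,1]+(q[:,1]-p[:,1])*(u-p[:,0])/(q[:,0]-p[:,0])
        r+=[v.min()-e[0],v[-1]-e[1],v[0]-e[2],v.max()-e[3]]
    return np.array(r)
f=least_squares(res,[0,yaw,-.1],x_scale=1e-2,diff_step=1e-4); print(f.x); print(f.fun.reshape(-1,4))
o=C+f.x[0]*ey
q=onplane(cam,[[140+64/2.5,60+217/2.5]],.119); print("left end s (expect -.1):",(q-o)@ex)
q=onplane(cam,[[140+281/2.5,145],[140+349/2.5,145]],.132); print("collar edges s:",(q-o)@ex)
q=onplane(cam,[[140+490/2.5,148]],.135); 
E
python3 refit.py
```

```text
drift [0.0001 0.     0.0002]
(224.5, [np.float64(133.4999999999998), np.float64(136.9999999999996), np.float64(152.19999999999874), np.float64(156.99999999999847)])
(306.5, [np.float64(133.19999999999982), np.float64(136.59999999999962), np.float64(151.79999999999876), np.float64(156.79999999999848)])
(366.0, [np.float64(132.69999999999985), np.float64(136.29999999999964), np.float64(151.39999999999878), np.float64(156.1999999999985)])
[ 0.0018  0.4376 -0.1553]
[[-0.0626  0.2022 -0.1473  0.1448]
 [-0.2036  0.1612 -0.189  -0.0973]
 [-0.0235  0.1413 -0.1096  0.1819]]
left end s (expect -.1): [-0.0951]
collar edges s: [-0.0083  0.0176]
```

```bash
sed -i 's/^C=.*/C=np.array([.5963,.0009,.11])/' k.py; python3 -c "
from k import *
delta(knob(.87)); delta(knob(-.16))"
```

```text
t 5.3 tcp [ 0.6083 -0.0447  0.2362] toolyaw 0.432120151029208 q6 -0.5984447255128684 w 0.39970871360978527
F [-0.4228  0.9874 -0.7151] M [-0.0699 -0.1132  0.0317] Mtool [-0.0318 -0.1109  0.0735]
grasp in stand [np.float64(-0.008475333854896572), np.float64(-0.046439633603157726), np.float64(0.14523029112385066)]
cm in tool [11.0415  0.832  -0.531 ]
t 5.3 tcp [ 0.6083 -0.0447  0.2362] toolyaw 0.432120151029208 q6 -0.5984447255128684 w 0.39970871360978527
F [-0.4228  0.9874 -0.7151] M [-0.0699 -0.1132  0.0317] Mtool [-0.0318 -0.1109  0.0735]
grasp in stand [np.float64(-0.008475333854896572), np.float64(-0.046439633603157726), np.float64(0.14523029112385066)]
cm in tool [ 9.1883  0.8032 -5.5171]
```

Call:
{"op": "move_arm", "data": {
  "increments": [
    [[0,0.85,-0.5],-0.3,0.4],
    [[2.0,0,0],0,0.4],
    [[2.0,0,0],0,0.4],
    [[2.0,0,0],0,0.4],
    [[0,0,0],0,0.4]
  ]
}}

```text
t: 5.72
eef_pos: [0.6118, -0.0356, 0.1707]
tool_rot: [-2.178, 1.563, 2.973]
contact_force: [0.1, 0.8, -0.7]
grip_width: 0.399
```

Call:
{"op": "move_arm", "data": {
  "increments": [
    [[1.5,0,0],0,0.4],
    [[1.5,0,0],0,0.4],
    [[1.0,0,0],0,0.4],
    [[1.0,0,0],0,0.4],
    [[0,0,0],0,0.4]
  ]
}}

```text
t: 6.13
eef_pos: [0.6129, -0.0363, 0.1236]
tool_rot: [-2.143, 1.568, 3.007]
contact_force: [-0.8, -0.3, -0.6]
grip_width: 0.395
```

```bash
python3 - <<'E'
from k import *
im=optics.capture("wrist"); im=optics.capture("wrist"); delta(knob(.87))
b=im[60:300,140:380,::-1]; cv2.imwrite("pics/w3c.png",cv2.resize(b,None,fx=2.5,fy=2.5,interpolation=cv2.INTER_CUBIC))
E
```

```text
t 6.2333 tcp [ 0.6139 -0.0365  0.1257] toolyaw 0.4374533587384079 q6 -0.5890253306534103 w 0.3986256168562757
F [ 0.0548 -0.3953 -0.1171] M [-0.0221 -0.1071  0.0164] Mtool [-0.0164 -0.0654  0.0876]
grasp in stand [np.float64(6.29178817541634e-05), np.float64(-0.04138307696198821), np.float64(0.03473254888261686)]
cm in tool [-0.0088 -0.0063 -0.0109]
```

View pics/w3c.png

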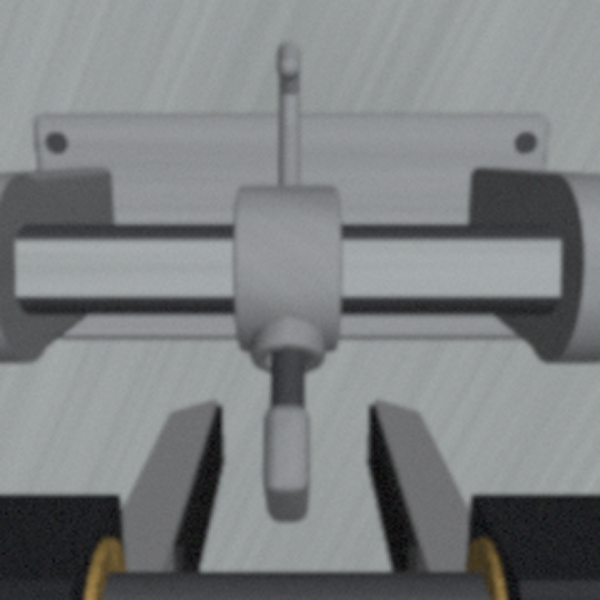

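Crop: knob at x 265–308 (centre 287), fingers' midline at 295. The knob is 2 mm towards tool -y, so I'll shift 2 mm and close gently. The bar's edges at v 225/238/298/313 give another lean check.

Call:
{"op": "move_arm", "data": {
  "increments": [
    [[0,-0.2,0],0,0.4],
    [[0,0,0],0,0.2],
    [[0,0,0],0,0.1],
    [[0,0,0],0,0],
    [[0,0,0],0,0]
  ],
  "force": 12
}}

```text
t: 6.65
eef_pos: [0.6121, -0.0375, 0.1259]
tool_rot: [0.883, 1.57, -0.25]
contact_force: [0.1, 0.7, 0.2]
grip_width: 0.155
```

```bash
cat > lean.py <<'E'
from k import *
from scipy.optimize import least_squares
def lean(cam,obs,u,free_z=True):
    a0=np.linspace(0.6545,2*np.pi-0.6545,200)
    def res(x):
        A=C+x[0]*ey-12e-3*np.sin(a0+x[1])[:,None]*ey+12e-3*np.cos(a0+x[1])[:,None]*ez+(x[2] if free_z else 0)*ez
        p,q=proj(cam,A-.03*ex),proj(cam,A+.03*ex); v=p[:,1]+(q[:,1]-p[:,1])*(u-p[:,0])/(q[:,0]-p[:,0])
        return np.array([v.min(),v[-1],v[0],v.max()])-obs
    f=least_squares(res,[0,-.1,0],x_scale=1e-2,diff_step=1e-4); print(f.x,f.fun)
E
python3 - <<'E'
from lean import *
cam=P("wrist")  # tool moved 2 mm along bar only
for u in (140+380/2.5,140+190/2.5):
    lean(cam,np.array([150,155.3,179.2,185.2]),u); lean(cam,np.array([150,155.3,179.2,185.2]),u,False)
delta(knob(.87))
E
```

```text
[-0.0013 -0.183  -0.0013] [-0.3443  0.5117 -0.4957  0.3286]
[-0.0011 -0.1834  0.    ] [-0.4555  0.4322 -0.4198  0.4503]
[-0.0012 -0.1828 -0.0013] [-0.3444  0.5118 -0.4958  0.3287]
[-0.001  -0.1832  0.    ] [-0.4611  0.4284 -0.4161  0.4565]
t 6.65 tcp [ 0.6121 -0.0375  0.1259] toolyaw 0.437328600360908 q6 -0.5909040306467087 w 0.15457655403517573
F [0.1031 0.6529 0.1562] M [-0.0117 -0.093   0.0353] Mtool [-0.0353 -0.05    0.0793]
grasp in stand [np.float64(-0.001979725060441131), np.float64(-0.041489144687348246), np.float64(0.03493860284585383)]
cm in tool [ 0.0119  0.1979 -0.0217]
```

Call:
{"op": "move_arm", "data": {
  "increments": [
    [[0,0,0],0,0],
    [[0,0,0],0,0],
    [[0,0,0],0,0],
    [[-0.33,0,-0.33],0,0],
    [[-0.32,0,-0.32],0,0]
  ],
  "force": 12
}}

```text
t: 7.07
eef_pos: [0.6092, -0.0323, 0.131]
tool_rot: [-0.671, 1.569, -1.805]
contact_force: [1.9, -2.5, -4.2]
grip_width: 0.103
```

Call:
{"op": "move_arm", "data": {
  "increments": [
    [[-0.33,0,-0.43],0,0],
    [[-0.28,0,-0.46],0,0],
    [[-0.24,0,-0.48],0,0],
    [[-0.18,0,-0.51],0,0],
    [[-0.13,0,-0.53],0,0]
  ]
}}

```text
t: 7.48
eef_pos: [0.5987, -0.0096, 0.1437]
tool_rot: [-0.601, 1.57, -1.734]
contact_force: [1.6, -3.5, -4.5]
grip_width: 0.104
```

Call:
{"op": "move_arm", "data": {
  "increments": [
    [[-0.08,0,-0.53],0,0],
    [[-0.02,0,-0.41],0,0],
    [[0,0,-0.4],0,0],
    [[0.03,0,-0.32],0,0],
    [[0.04,0,-0.32],0,0]
  ]
}}

```text
t: 7.9
eef_pos: [0.5905, 0.0081, 0.145]
tool_rot: [0.367, 1.569, -0.766]
contact_force: [-1.2, -4.7, 0.5]
grip_width: 0.105
```

```bash
python3 - <<'E'
from k import *
C+=-.002*ex
im=optics.capture("side"); im=optics.capture("wrist"); delta(knob(-.17))
b=im[60:300,140:380,::-1]; cv2.imwrite("pics/w4c.png",cv2.resize(b,None,fx=2.5,fy=2.5,interpolation=cv2.INTER_CUBIC))
E
sed -i 's/^C=.*/&-np.array([.0018,.0008,0])/' k.py
```

```text
t 8.0 tcp [0.5903 0.0088 0.1449] toolyaw 0.43783583451401015 q6 -0.5192004823905195 w 0.1024664490279208
F [-1.5522 -3.195   2.1721] M [-0.6891  0.2739 -0.0078] Mtool [ 0.0078 -0.508  -0.5403]
grasp in stand [np.float64(-0.00012971671502255846), np.float64(0.009710094922117982), np.float64(0.0538764935844193)]
cm in tool [0.0655 0.013  0.0574]
```

View pics/w4c.png

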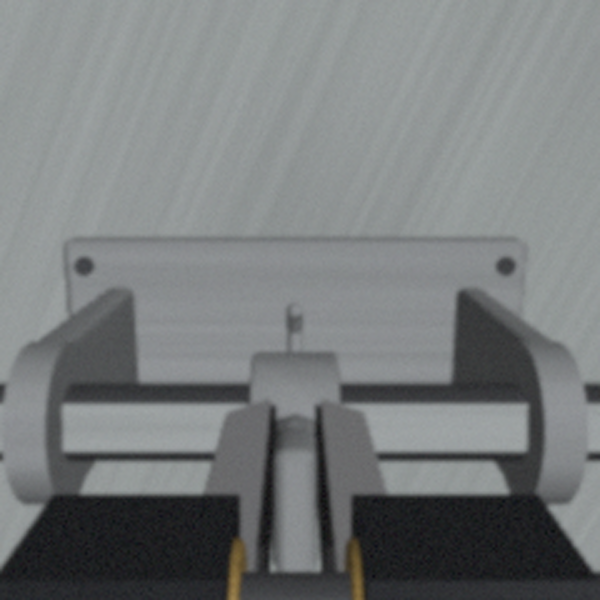

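Crop: fingers hold the upright knob at about (295,480), and the hook's lower end shows at (293,305). I'll project the hook to check the angle.

```bash
python3 - <<'E'
from k import *
cam=P("wrist")
for a in (-.08,-.13,-.18,-.23,-.28): print(a,[proj(cam,knob(a,-r))[0].round(1).tolist() for r in (.05,.055,.059,.063)], "crop v of r=.061",((proj(cam,knob(a,-.061))[0]-[140,60])*2.5).round())
im=optics.capture("side"); cs=P("side")
print(proj(cs,[knob(-.17),knob(-.17,-.063),C]).round(1).tolist())
u,v=proj(cs,C)[0].astype(int)
cv2.imwrite("pics/s5.png",cv2.resize(im[v-45:v+45,u-60:u+60,::-1],None,fx=6,fy=6,interpolation=cv2.INTER_CUBIC)); print(u,v)
for a in (-.08,-.18,-.28): print(a,((proj(cs,[knob(a,-.055),knob(a,-.063)])-[u-60,v-45])*6).round().tolist())
E
```

```text
-0.08 [[257.5, 213.4], [257.5, 212.2], [257.5, 211.3], [257.5, 210.4]] crop v of r=.061 [294. 377.]
-0.13 [[257.5, 216.0], [257.5, 215.0], [257.5, 214.3], [257.5, 213.5]] crop v of r=.061 [294. 385.]
-0.18 [[257.5, 218.7], [257.5, 217.9], [257.5, 217.3], [257.5, 216.7]] crop v of r=.061 [294. 392.]
-0.23 [[257.5, 221.3], [257.5, 220.7], [257.5, 220.3], [257.5, 219.9]] crop v of r=.061 [294. 400.]
-0.28 [[257.5, 223.9], [257.5, 223.6], [257.5, 223.3], [257.5, 223.1]] crop v of r=.061 [294. 408.]
[[242.9, 164.4], [246.3, 199.0], [244.5, 180.9]]
244 180
-0.08 [[369.0, 377.0], [370.0, 391.0]]
-0.18 [[373.0, 370.0], [374.0, 383.0]]
-0.28 [[377.0, 362.0], [379.0, 374.0]]
```

View pics/s5.png

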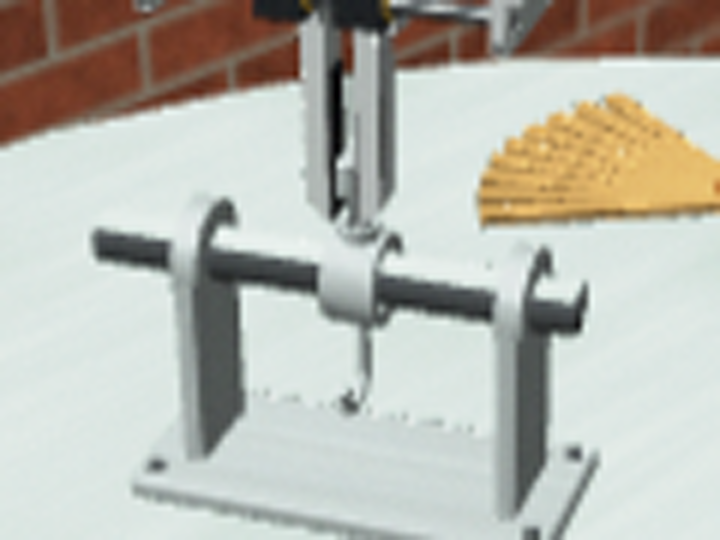

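```bash
python3 - <<'E'
from lean import *
cam=P("wrist")
for u in (140+450/2.5,140+150/2.5):
    lean(cam,np.array([213.6,221.,240.8,244]),u); lean(cam,np.array([213.6,221,240.8,244]),u,False)
delta(knob(-.17))
E
```

```text
[-0.0017 -0.1937 -0.0034] [-0.1501  0.2444 -0.323   0.2287]
[-0.0004 -0.1924  0.    ] [-0.4141  0.1135 -0.1431  0.4492]
[-0.0017 -0.1935 -0.0034] [-0.1501  0.2444 -0.3231  0.2288]
[-0.0004 -0.1922  0.    ] [-0.42    0.1107 -0.1391  0.4542]
t 8.05 tcp [0.5903 0.0088 0.1448] toolyaw 0.4378096925232786 q6 -0.5193714459716147 w 0.10492926299282487
F [-1.5716 -2.5059  3.0538] M [-0.6263  0.3188  0.0247] Mtool [-0.0245 -0.4321 -0.5542]
grasp in stand [np.float64(-0.00014623156124354174), np.float64(0.009656306282906932), np.float64(0.05384829385731883)]
cm in tool [0.0626 0.0146 0.0521]
```

The lean now reads about -0.18 and the collar sits at about -0.185, so they're aligned. I'll raise the grip and start turning clockwise, watching the moment about the tool's x.

Call:
{"op": "move_arm", "data": {
  "increments": [
    [[0,0,0],0,0],
    [[0,0,0],0,0],
    [[0.02,0,0],4,0],
    [[0.02,0,0],4,0],
    [[0,0,0],0,0]
  ],
  "force": 35
}}

```text
t: 8.47
eef_pos: [0.5913, 0.0091, 0.1444]
tool_rot: [1.876, 1.568, 0.603]
contact_force: [-1.2, -1.5, 4.5]
grip_width: 0.101
```

```bash
python3 -c "
from k import *
delta(knob(-.18))"
```

```text
t 8.4667 tcp [0.5913 0.0091 0.1444] toolyaw 0.29776438636402736 q6 -0.37933821502981735 w 0.10073717261855486
F [-1.2465 -1.5447  4.4686] M [-0.2556  0.0408  0.2459] Mtool [-0.2464 -0.2317 -0.1142]
grasp in stand [np.float64(0.0008850508925539176), np.float64(0.00947061091709537), np.float64(0.053435954483066914)]
cm in tool [ 0.0306 -0.0905 -0.0071]
```

Call:
{"op": "move_arm", "data": {
  "increments": [
    [[0.02,0,0],4,0],
    [[0.03,0,0],4,0],
    [[0.02,0,0],4,0],
    [[0.03,0,0],4,0],
    [[0,0,0],0,0]
  ]
}}

```text
t: 8.88
eef_pos: [0.5933, 0.0093, 0.1435]
tool_rot: [1.831, 1.564, 0.28]
contact_force: [5.8, 0.5, 2.9]
grip_width: 0.103
```

```bash
python3 - <<'E'
from k import *
delta(knob(-.18,.0525))
im=optics.capture("wrist")
b=im[120:320,160:360,::-1]; cv2.imwrite("pics/w6c.png",cv2.resize(b,None,fx=3,fy=3,interpolation=cv2.INTER_CUBIC))
E
```

```text
t 8.8833 tcp [0.5933 0.0093 0.1435] toolyaw 0.020336781167897656 q6 -0.10167804643284692 w 0.10258674201514738
F [5.7617 0.543  2.8825] M [ 0.0387 -1.2757  0.3232] Mtool [-0.3255  0.015   1.2756]
grasp in stand [np.float64(0.002804108205190915), np.float64(0.00888105700254838), np.float64(0.05253452239259125)]
cm in tool [ 0.0862 -0.2779  0.0666]
```

View pics/w6c.png

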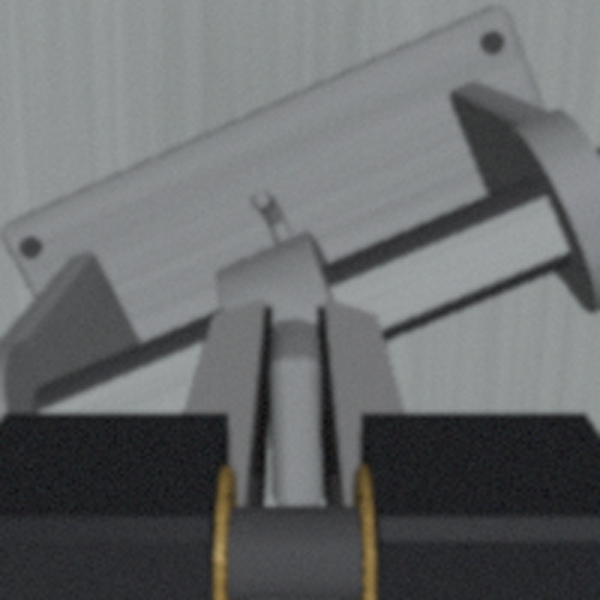

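The knob turns with the fingers, and the base and collar look as expected. But the tool drifts 2.8 mm along the bar, which could mean the knob sits off the tool's axis. I'll test the collar angle against the knob's lower edge, at crop (295,358), full image (258,239).

```bash
python3 - <<'E'
from k import *
cam=P("wrist"); s,R=tool(); print(s["eef_pos"],s["contact_force"])
th=.4383-np.arctan2(R[1,1],R[0,1]); print("theta",th)
for a in (0.1,0,-.05,-.1,-.15,-.2,-.25):
    z=ez*np.cos(a)-ey*np.sin(a); t=ey*np.cos(a)+ez*np.sin(a); w=Ro.from_rotvec(-z*th).apply(t)
    adv=.0035*th
    q=proj(cam,[knob(a,.044-adv)+.016*w, knob(a,.027), knob(a,.027)+.008*w, knob(a,.022)+.013*ex, knob(a,.054-adv)])
    print(a,((q-[160,120])*3).round().tolist(), "knob in tool mm",(R.T@(knob(a,.054-adv)-s["eef_pos"]-[0,0,.019])*1000).round(1))
print("flat edges at s=.03,-0.03", ((proj(cam,[C+s_*ex+Ro.from_rotvec(ex*.18).apply([0,0,0])+12e-3*(-np.sin(b)*ey+np.cos(b)*ez) for s_ in (.04,) for b in (-.18-.6545,-.18+.6545)])-[160,120])*3).round().tolist())
E
```

```text
[0.5932 0.0093 0.1435] [4.8314 1.2433 2.8652]
theta 0.4159414562712419
0.1 [[305.0, 346.0], [301.0, 378.0], [301.0, 346.0], [351.0, 346.0], [308.0, 441.0]] knob in tool mm [ 0.2  3.2 14. ]
0 [[297.0, 326.0], [296.0, 368.0], [296.0, 335.0], [347.0, 338.0], [297.0, 420.0]] knob in tool mm [-0.   1.   9.2]
-0.05 [[293.0, 316.0], [293.0, 363.0], [294.0, 329.0], [345.0, 334.0], [292.0, 408.0]] knob in tool mm [ 0.  -0.   6.8]
-0.1 [[288.0, 305.0], [291.0, 358.0], [291.0, 323.0], [344.0, 330.0], [286.0, 397.0]] knob in tool mm [ 0.2 -1.1  4.4]
-0.15 [[284.0, 295.0], [289.0, 352.0], [289.0, 317.0], [342.0, 325.0], [281.0, 385.0]] knob in tool mm [ 0.6 -2.1  2. ]
-0.2 [[281.0, 285.0], [286.0, 347.0], [286.0, 312.0], [340.0, 321.0], [276.0, 373.0]] knob in tool mm [ 1.  -3.2 -0.3]
-0.25 [[277.0, 276.0], [284.0, 341.0], [284.0, 306.0], [338.0, 317.0], [270.0, 361.0]] knob in tool mm [ 1.6 -4.2 -2.7]
flat edges at s=.03,-0.03 [[432.0, 242.0], [456.0, 298.0]]
```

The jaw-centre constraint points to a collar angle of about -0.05, not -0.18, so the knob probably slid along the pads. I'll let go, back up and look.

Call:
{"op": "move_arm", "data": {
  "increments": [
    [[0,0,0],0,0.4],
    [[0,0,0],0,0.4],
    [[0,0,0],0,0.4],
    [[0,0,0],0,0.4],
    [[-1,0,0],0,0.4]
  ]
}}

```text
t: 9.35
eef_pos: [0.5884, 0.0085, 0.1494]
tool_rot: [-1.69, 1.564, 3.041]
contact_force: [-0.1, 0.7, 0.1]
grip_width: 0.391
```

Call:
{"op": "move_arm", "data": {
  "increments": [
    [[-2.5,0,-0.5],0,0.4],
    [[-2.5,0,-0.5],0,0.4],
    [[-2,0,-0.5],0,0.4],
    [[-2,0,-0.5],0,0.4],
    [[0,0,0],0,0.4]
  ]
}}

```text
t: 9.77
eef_pos: [0.5919, 0.029, 0.2484]
tool_rot: [1.561, 1.562, 0.01]
contact_force: [-0.4, -0.1, 0.8]
grip_width: 0.398
```

Call:
{"op": "move_arm", "data": {
  "increments": [
    [[0,0,0],0,0.4],
    [[0,0,0],0,0.4],
    [[0,0,0],0,0.4],
    [[0,0,0],0,0.4],
    [[0,0,0],0,0.4]
  ]
}}

```text
t: 10.18
eef_pos: [0.5896, 0.028, 0.2409]
tool_rot: [-1.593, 1.568, 3.138]
contact_force: [0.5, 0.1, 0.3]
grip_width: 0.4
```

```bash
python3 - <<'E'
from k import *
cam=P("wrist"); im=optics.capture("wrist"); cv2.imwrite("pics/w7.png",im[:,:,::-1]); np.save("w7.npy",cam[2])
delta(knob(-.18)); s,R=tool()
for n in ["knob_center","collar"]:
    for d in spotter.boxes_of("wrist",n)[:1]: 
        p=cam[2]@np.r_[d["point"],1]; print(n,d["conf"],[(p[:3]-C)@v for v in (ex,ey,ez)])
th=.4383-np.arctan2(R[1,1],R[0,1]); print("theta",th)
for a in (.1,0,-.1,-.2):
    z=ez*np.cos(a)-ey*np.sin(a); t=ey*np.cos(a)+ez*np.sin(a); w=Ro.from_rotvec(-z*th).apply(t); n=np.cross(w,z)
    q=proj(cam,[knob(a,.0625)+.016*w*i+.005*n*j for i,j in ((1,1),(1,-1),(-1,-1),(-1,1))]+[knob(a,.0425)+.016*w,knob(a,.0625),knob(a,.027)])
    print(a,((q-[180,70])*4).round().tolist())
print("flat edges",((proj(cam,[C+s_*ex+12e-3*(-np.sin(b)*ey+np.cos(b)*ez) for s_ in (-.04,.04,) for b in (-.18-.6545,-.18+.6545)])-[180,70])*4).round().tolist())
b=im[70:220,180:340,::-1]; cv2.imwrite("pics/w7c.png",cv2.resize(b,None,fx=4,fy=4,interpolation=cv2.INTER_CUBIC))
E
```

```text
t 10.2333 tcp [0.5898 0.028  0.2412] toolyaw 0.01821044856262816 q6 -0.06669574529974782 w 0.3959172614928513
F [-0.366   0.1382 -0.1485] M [-0.0413 -0.0802 -0.0445] Mtool [ 0.0446 -0.0427  0.0794]
grasp in stand [np.float64(0.0075767637381235296), np.float64(0.027289593816765666), np.float64(0.15019738797274812)]
cm in tool [9.7068 0.0486 1.9185]
knob_center 0.83 [np.float64(0.0028899814387303956), np.float64(0.0032329886221263383), np.float64(0.06266243405318887)]
collar 0.71 [np.float64(-0.003454923251207403), np.float64(0.008637404463076072), np.float64(0.02309243943739829)]
theta 0.42008955143737187
0.1 [[364.0, 616.0], [319.0, 616.0], [318.0, 743.0], [361.0, 742.0], [336.0, 580.0], [341.0, 680.0], [332.0, 614.0]]
0 [[352.0, 590.0], [307.0, 590.0], [307.0, 723.0], [351.0, 723.0], [329.0, 563.0], [329.0, 657.0], [328.0, 605.0]]
-0.1 [[341.0, 563.0], [296.0, 563.0], [296.0, 701.0], [340.0, 702.0], [321.0, 546.0], [318.0, 633.0], [323.0, 596.0]]
-0.2 [[330.0, 537.0], [285.0, 536.0], [284.0, 678.0], [329.0, 679.0], [315.0, 528.0], [307.0, 608.0], [319.0, 586.0]]
flat edges [[179.0, 610.0], [201.0, 659.0], [452.0, 494.0], [473.0, 544.0]]
```

View pics/w7c.png

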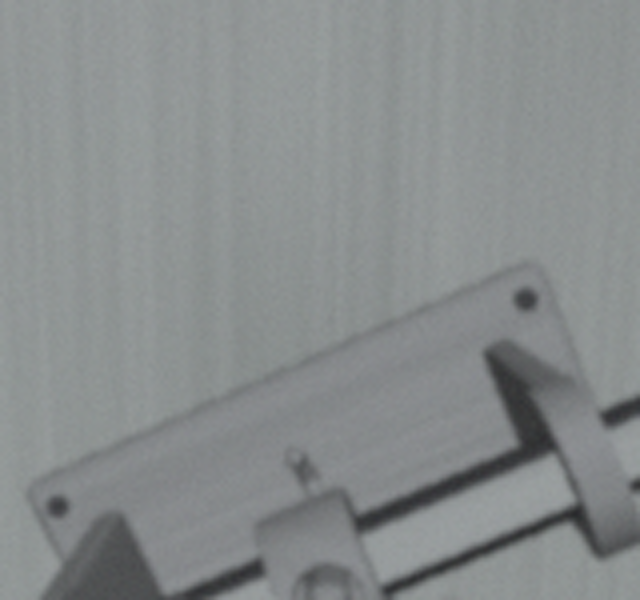

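My crop was too high: it only shows the boss arc at (330,585). The network puts the knob at about -0.05 rad, though. Re-cropping the same picture onto the knob.

```bash
python3 - <<'E'
from k import *
im=cv2.imread("pics/w7.png")
K,d,_=P("wrist"); cam=(K,d,np.load("w7.npy")); th=.42
cv2.imwrite("pics/w7d.png",cv2.resize(im[190:290,200:320],None,fx=6,fy=6,interpolation=cv2.INTER_CUBIC))
for a in (.1,0,-.05,-.1,-.2):
    z=ez*np.cos(a)-ey*np.sin(a); t=ey*np.cos(a)+ez*np.sin(a); w=Ro.from_rotvec(-z*th).apply(t); n=np.cross(w,z)
    q=proj(cam,[knob(a,.0625)+.016*w*i+.005*n*j for i,j in ((1,1),(1,-1),(-1,-1),(-1,1))]+[knob(a,.0425)+.016*w,knob(a,.0625),knob(a,.027)])
    print(a,((q-[200,190])*6).round().tolist())
E
```

```text
0.1 [[426.0, 204.0], [358.0, 205.0], [357.0, 394.0], [422.0, 393.0], [384.0, 150.0], [391.0, 301.0], [378.0, 201.0]]
0 [[408.0, 165.0], [341.0, 165.0], [341.0, 365.0], [407.0, 365.0], [373.0, 124.0], [374.0, 266.0], [371.0, 187.0]]
-0.05 [[400.0, 145.0], [332.0, 144.0], [332.0, 349.0], [398.0, 349.0], [367.0, 111.0], [366.0, 248.0], [368.0, 180.0]]
-0.1 [[391.0, 125.0], [324.0, 124.0], [324.0, 332.0], [390.0, 333.0], [362.0, 98.0], [357.0, 230.0], [365.0, 173.0]]
-0.2 [[375.0, 85.0], [308.0, 84.0], [306.0, 297.0], [373.0, 299.0], [352.0, 73.0], [340.0, 192.0], [359.0, 159.0]]
```

View pics/w7d.png

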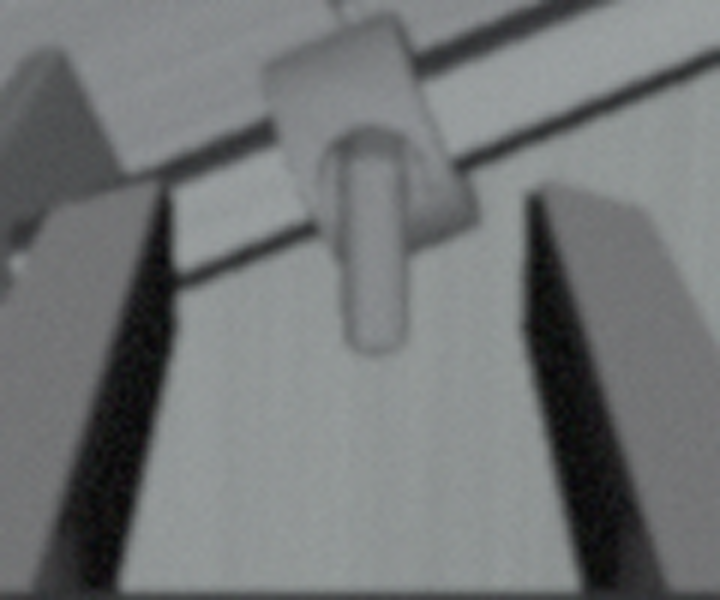

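The knob's top face spans v 150–353, centred at x≈376. That puts the collar at about -0.03 rad: it had slid along the pads. I'll regrip centred on the knob, with a firmer grip, and carry it the remaining 0.15 rad.

Call:
{"op": "move_arm", "data": {
  "increments": [
    [[0,0.36,1.35],0,0.4],
    [[2,0,1.3],0,0.4],
    [[2,0,0],0,0.4],
    [[2,0,0],0,0.4],
    [[0,0,0],0,0.4]
  ]
}}

```text
t: 10.75
eef_pos: [0.5921, 0.0007, 0.1773]
tool_rot: [-1.617, 1.562, 3.112]
contact_force: [0.6, 0.3, -0.6]
grip_width: 0.404
```

Call:
{"op": "move_arm", "data": {
  "increments": [
    [[1.5,0,0],0,0.4],
    [[1.5,0,0],0,0.4],
    [[0.7,0,0],0,0.4],
    [[0,0,0],0,0.4],
    [[0,0,0],0,0.4]
  ]
}}

```text
t: 11.17
eef_pos: [0.5946, 0.0015, 0.146]
tool_rot: [0.911, 1.57, -0.642]
contact_force: [1.1, 0.3, 0.2]
grip_width: 0.399
```

```bash
python3 -c "
from k import *
optics.capture('wrist');delta(knob(-.03,.0525))"
```

```text
t 11.2167 tcp [0.5949 0.0015 0.1467] toolyaw 0.018395508540688995 q6 -0.11101301930288433 w 0.40086257073536097
F [ 0.3421  0.7663 -0.5903] M [-0.0725 -0.0819 -0.0017] Mtool [ 0.0016 -0.074   0.0806]
grasp in stand [np.float64(0.0010043567547939562), np.float64(0.0011111300266136177), np.float64(0.055718970936579085)]
cm in tool [ 0.3241 -0.1112 -0.0015]
```

Call:
{"op": "move_arm", "data": {
  "increments": [
    [[0.3,-0.05,0],0,0.4],
    [[0,0,0],0,0.2],
    [[0,0,0],0,0],
    [[0,0,0],0,0],
    [[0,0,0],0,0]
  ],
  "force": 40
}}

```text
t: 11.63
eef_pos: [0.5939, 0.0018, 0.1428]
tool_rot: [1.298, 1.57, -0.255]
contact_force: [0.2, -0.6, -0.1]
grip_width: 0.152
```

Call:
{"op": "move_arm", "data": {
  "increments": [
    [[0,0,0],0,0],
    [[0,0,0],0,0],
    [[0,0,0],0,0],
    [[0,0,0],0,0],
    [[0,0,0],0,0]
  ]
}}

```text
t: 12.05
eef_pos: [0.5939, 0.0018, 0.1427]
tool_rot: [1.288, 1.57, -0.264]
contact_force: [-1.3, 0.2, 0.5]
grip_width: 0.1
```

```bash
python3 -c "
from k import *
delta(knob(-.03,.0525))"
```

```text
t 12.05 tcp [0.5939 0.0018 0.1427] toolyaw 0.018768906900026205 q6 -0.11111897136550496 w 0.09984323704382683
F [-1.2504  0.1736  0.4654] M [-0.024  -0.0987  0.2902] Mtool [-0.2902 -0.0257  0.0982]
grasp in stand [np.float64(0.00019851137252990575), np.float64(0.0017965932314572444), np.float64(0.05171061091466016)]
cm in tool [-0.0766 -0.0091  0.0284]
```

Call:
{"op": "move_arm", "data": {
  "increments": [
    [[0,-0.08,-0.18],0,0],
    [[0,-0.08,-0.18],0,0],
    [[0.02,-0.08,-0.18],0,0],
    [[0.02,-0.08,-0.18],0,0],
    [[0.02,0,-0.1],0,0]
  ]
}}

```text
t: 12.47
eef_pos: [0.5928, 0.0056, 0.1425]
tool_rot: [0.601, 1.56, -0.954]
contact_force: [4.4, -8.9, -1.1]
grip_width: 0.101
```

```bash
python3 -c "
from k import *
delta(knob(-.18,.0525))"
```

```text
t 12.4667 tcp [0.5928 0.0056 0.1425] toolyaw 0.01619978179534203 q6 -0.09753360938195829 w 0.10113860614605792
F [ 4.4341 -8.8753 -1.0595] M [-1.9359 -1.2031  0.2094] Mtool [-0.2109 -1.9538  1.1735]
grasp in stand [np.float64(0.0007963786445184854), np.float64(0.005670129923550899), np.float64(0.051519789645792166)]
cm in tool [-0.0173 -0.2253 -0.3074]
```

Call:
{"op": "move_arm", "data": {
  "increments": [
    [[0,-0.08,-0.18],0,0],
    [[0,-0.08,-0.18],0,0],
    [[0.02,0,0],0,0],
    [[0,0,0],0,0],
    [[0,0,0],0,0]
  ]
}}

```text
t: 12.88
eef_pos: [0.5917, 0.0089, 0.1422]
tool_rot: [0.677, 1.559, -0.878]
contact_force: [6.2, -9.5, -1.3]
grip_width: 0.106
```

```bash
python3 -c "
from k import *
delta(knob(-.18,.0525))
im=optics.capture('wrist'); cv2.imwrite('pics/w8.png',im[:,:,::-1])
cam=P('wrist')
for d in spotter.boxes_of('wrist','knob_center')[:1]:
    p=cam[2]@np.r_[d['point'],1]; print(d['conf'],[(p[:3]-C)@v for v in (ex,ey,ez)])
delta(knob(-.18,.0525))
"
```

```text
t 12.8833 tcp [0.5917 0.0089 0.1422] toolyaw 0.015740902450709533 q6 -0.09158431360314477 w 0.10603124296033123
F [ 6.1946 -9.5389 -1.3395] M [-2.0816 -1.6187  0.1572] Mtool [-0.1581 -2.1056  1.5872]
grasp in stand [np.float64(0.0011861880333760757), np.float64(0.009158736271617778), np.float64(0.05119731176087082)]
cm in tool [-0.046  -0.1177  0.0271]
0.55 [np.float64(0.0029698561462892232), np.float64(0.009397819100724673), np.float64(0.05886965905746418)]
t 12.9833 tcp [0.5917 0.0089 0.1422] toolyaw 0.015585342337887923 q6 -0.09149905249260867 w 0.10520221728741538
F [ 5.1772 -9.6582 -2.5738] M [-2.0509 -1.5491  0.2198] Mtool [-0.2212 -2.0732  1.5189]
grasp in stand [np.float64(0.001190132946508874), np.float64(0.00914143809978875), np.float64(0.051205727564248946)]
cm in tool [-0.0452 -0.1188  0.0257]
```

Call:
{"op": "move_arm", "data": {
  "increments": [
    [[0,0.08,0.18],0,0],
    [[0,0.08,0.18],0,0],
    [[0,0,0],0,0],
    [[0,0,0],0,0.4],
    [[0,0,0],0,0.4]
  ]
}}

```text
t: 13.4
eef_pos: [0.5897, 0.0107, 0.1412]
tool_rot: [-2.252, 1.568, 2.478]
contact_force: [-0.2, -0.1, 0.2]
grip_width: 0.214
```

Call:
{"op": "move_arm", "data": {
  "increments": [
    [[0,0,0],0,0.4],
    [[0,0,0],0,0.4],
    [[-1,0,0],0,0.4],
    [[-2.5,0,0],0,0.4],
    [[-2.5,0,-1],0,0.4]
  ]
}}

```text
t: 13.82
eef_pos: [0.5892, 0.0191, 0.2013]
tool_rot: [-1.465, 1.567, -3.019]
contact_force: [0.8, -0.2, 0.4]
grip_width: 0.399
```

Call:
{"op": "move_arm", "data": {
  "increments": [
    [[-2,0,-1],0,0.4],
    [[-1,0,0],0,0.4],
    [[0,0,0],0,0.4],
    [[0,0,0],0,0.4],
    [[0,0,0],0,0.4]
  ]
}}

```text
t: 14.23
eef_pos: [0.5894, 0.0295, 0.2299]
tool_rot: [-1.539, 1.568, -3.092]
contact_force: [-1.2, 0.3, -0.7]
grip_width: 0.399
```

```bash
cat > meas.py <<'E'
from k import *
from scipy.optimize import minimize
optics.capture("wrist"); optics.capture("wrist")
cam=P("wrist"); im=optics.capture("wrist"); cv2.imwrite("pics/m.png",im[:,:,::-1])
delta(knob(-.18,.0525)); s,R=tool(); th0=.4383-np.arctan2(R[1,1],R[0,1])
for d in spotter.boxes_of("wrist","knob_center")[:1]:
    p=cam[2]@np.r_[d["point"],1]; q=[(p[:3]-C)@v for v in (ex,ey,ez)]; print("net",d["conf"],q,"angle",-np.arctan2(q[1],q[2]))
m=spotter.outline_of("wrist","knob_center"); M=None
if m:
    M=m[0]["mask"]; v,u=np.nonzero(M); print("mask",m[0]["conf"],len(u),u.min(),u.max(),v.min(),v.max())
def render(x):
    a,th,s_=x; z=ez*np.cos(a)-ey*np.sin(a); t=ey*np.cos(a)+ez*np.sin(a); w=Ro.from_rotvec(-z*th).apply(t); n=np.cross(w,z)
    P8=[knob(a,.054-.0035*th+k*.01)+s_*ex+.016*w*i+.005*n*j for i in(1,-1) for j in(1,-1) for k in(1,-1)]
    o=np.zeros((384*4,512*4),np.uint8); cv2.fillConvexPoly(o,cv2.convexHull((proj(cam,P8)*4+1.5).round().astype(np.int32)),1)
    return o>0
if M is not None:
    MM=cv2.resize(M.astype(np.uint8),None,fx=4,fy=4,interpolation=cv2.INTER_NEAREST)>0
    c=lambda x:-(render(x)&MM).sum()/(render(x)|MM).sum()
    best=min(((c((a,th0,s_)),a,s_) for a in np.arange(-.4,.2,.02) for s_ in (-.003,-.0015,0,.0015,.003)))
    print(best); r=minimize(c,[best[1],th0,best[2]],method="Nelder-Mead",options=dict(initial_simplex=[[best[1],th0,best[2]],[best[1]+.05,th0,best[2]],[best[1],th0+.1,best[2]],[best[1],th0,best[2]+.002]]))
    print("fit a,th,s",r.x,r.fun,"th0",th0)
E
python3 meas.py
```

```text
t 14.3833 tcp [0.5893 0.0296 0.2297] toolyaw 0.017967487875424112 q6 -0.06386839113268783 w 0.39951880887712593
F [0.1322 0.5738 0.6785] M [-0.0779 -0.0563 -0.0141] Mtool [ 0.0143 -0.0789  0.0549]
grasp in stand [np.float64(0.007832599253514354), np.float64(0.028860382300438255), np.float64(0.13867650251556457)]
cm in tool [8.7019 0.1096 2.0972]
net 0.75 [np.float64(0.002331870316250284), np.float64(0.00889601196703322), np.float64(0.05701995052193694)] angle -0.1547680942151206
mask 0.8 441 254 265 212 250
(np.float64(-0.8660856757088499), np.float64(-0.11999999999999977), 0)
fit a,th,s [-0.1107  0.4287 -0.0004] -0.8818454613653414 th0 0.4203325121245759
```

```bash
python3 - <<'E'
from k import *
K,d,_=P("wrist")
for f,E,ad in (("w7",np.load("w7.npy"),0),("m",P("wrist")[2],0)):
    cam=(K,d,E); g=cv2.cvtColor(cv2.imread(f"pics/{f}.png"),cv2.COLOR_BGR2GRAY).astype(float); th=.42
    for a in (0,-.05,-.1,-.15,-.2):
        z=ez*np.cos(a)-ey*np.sin(a); t=ey*np.cos(a)+ez*np.sin(a); w=Ro.from_rotvec(-z*th).apply(t); n=np.cross(w,z)
        q=proj(cam,[knob(a,.0625)-.016*w,knob(a,.0625)-.016*w+.005*n,knob(a,.0625)-.016*w-.005*n,knob(a,.0425)-.016*w,knob(a,.0625)+.016*w])
        print(f,a,q.round(1).tolist())
    u0=int(round(q[0,0]))
    for h in ([256,257,258,259,260,261,262,263,264],):
        print("cols 258-263 rows",[(r,int(g[r,(260 if f=='w7' else 256):(265 if f=='w7' else 263)].mean())) for r in range(205,262)])
    print("rows mean 225-240",[(c,int(g[226:240,c].mean())) for c in range(246,278)])
E
```

```text
w7 0 [[262.3, 250.8], [267.8, 250.8], [256.8, 250.8], [262.0, 242.0], [262.4, 217.4]]
w7 -0.05 [[260.9, 248.2], [266.4, 248.2], [255.4, 248.1], [261.1, 240.4], [261.0, 214.1]]
w7 -0.1 [[259.5, 245.4], [265.0, 245.5], [253.9, 245.3], [260.2, 238.7], [259.6, 210.8]]
w7 -0.15 [[258.0, 242.6], [263.6, 242.7], [252.5, 242.4], [259.3, 237.0], [258.2, 207.4]]
w7 -0.2 [[256.6, 239.6], [262.1, 239.8], [251.0, 239.5], [258.4, 235.2], [256.9, 204.1]]
cols 258-263 rows [(205, 135), (206, 136), (207, 138), (208, 139), (209, 138), (210, 126), (211, 108), (212, 99), (213, 99), (214, 100), (215, 107), (216, 118), (217, 130), (218, 133), (219, 134), (220, 132), (221, 133), (222, 133), (223, 133), (224, 134), (225, 134), (226, 133), (227, 134), (228, 133), (229, 133), (230, 134), (231, 134), (232, 134), (233, 134), (234, 134), (235, 134), (236, 135), (237, 134), (238, 134), (239, 135), (240, 133), (241, 134), (242, 134), (243, 135), (244, 134), (245, 135), (246, 131), (247, 125), (248, 119), (249, 131), (250, 142), (251, 145), (252, 144), (253, 145), (254, 145), (255, 145), (256, 145), (257, 145), (25
[... 1288 characters left out ...]
(237, 131), (238, 132), (239, 131), (240, 131), (241, 132), (242, 132), (243, 132), (244, 132), (245, 131), (246, 132), (247, 130), (248, 125), (249, 121), (250, 128), (251, 143), (252, 147), (253, 148), (254, 148), (255, 148), (256, 146), (257, 148), (258, 147), (259, 148), (260, 147), (261, 147)]
rows mean 225-240 [(246, 129), (247, 128), (248, 127), (249, 123), (250, 121), (251, 119), (252, 122), (253, 122), (254, 107), (255, 104), (256, 117), (257, 128), (258, 135), (259, 136), (260, 136), (261, 137), (262, 135), (263, 129), (264, 117), (265, 98), (266, 96), (267, 106), (268, 112), (269, 114), (270, 113), (271, 115), (272, 115), (273, 116), (274, 116), (275, 117), (276, 118), (277, 117)]
```

Edge profiles put the collar at about -0.12 to -0.13, with the flat at about -0.175. I'll regrip, nudge it the last bit, then tighten while tracking.

Call:
{"op": "move_arm", "data": {
  "increments": [
    [[0,0.2,1.2],0,0.4],
    [[2,0,1.16],0,0.4],
    [[2,0,0],0,0.4],
    [[2,0,0],0,0.4],
    [[1.5,0,0],0,0.4]
  ]
}}

```text
t: 14.9
eef_pos: [0.592, 0.0051, 0.1546]
tool_rot: [-1.402, 1.569, -2.955]
contact_force: [0.1, 0.2, -0.2]
grip_width: 0.398
```

Call:
{"op": "move_arm", "data": {
  "increments": [
    [[1.15,0,0],0,0.4],
    [[0,0,0],0,0.4],
    [[0,0,0],0,0.2],
    [[0,0,0],0,0],
    [[0,0,0],0,0]
  ],
  "force": 30
}}

```text
t: 15.32
eef_pos: [0.5935, 0.0062, 0.1469]
tool_rot: [1.421, 1.568, -0.131]
contact_force: [-0.1, 0.5, 0.3]
grip_width: 0.225
```

Call:
{"op": "move_arm", "data": {
  "increments": [
    [[0,0,0],0,0],
    [[0,0,0],0,0],
    [[0,0,0],0,0],
    [[0,0,0],0,0],
    [[0,0,0],0,0]
  ]
}}

```text
t: 15.73
eef_pos: [0.5926, 0.0064, 0.1466]
tool_rot: [1.327, 1.569, -0.224]
contact_force: [-3.6, -1.0, 5.4]
grip_width: 0.104
```

```bash
python3 -c "
from k import *
delta(knob(-.19,.0525))"
```

```text
t 15.7333 tcp [0.5926 0.0064 0.1466] toolyaw 0.018872733674916913 q6 -0.10365578796413534 w 0.1037217358837347
F [-3.5975 -0.9515  5.4096] M [-0.036   0.304   0.1208] Mtool [-0.1209 -0.0301 -0.3046]
grasp in stand [np.float64(0.0009837797899662109), np.float64(0.006461013932921198), np.float64(0.05560250427292475)]
cm in tool [ 0.4043 -0.2311 -0.2755]
```

Call:
{"op": "move_arm", "data": {
  "increments": [
    [[0,-0.08,-0.18],0,0],
    [[0,-0.08,-0.18],0,0],
    [[0,-0.08,-0.18],0,0],
    [[0,-0.06,-0.15],0,0],
    [[0,0,0],0,0]
  ]
}}

```text
t: 16.15
eef_pos: [0.5915, 0.0091, 0.1462]
tool_rot: [0.596, 1.561, -0.959]
contact_force: [1.3, -8.2, 2.3]
grip_width: 0.104
```

```bash
python3 -c "
from k import *
delta(knob(-.19,.0525))"
```

```text
t 16.15 tcp [0.5915 0.0091 0.1462] toolyaw 0.016397740615376456 q6 -0.09217655689459726 w 0.10418200993833765
F [ 1.2742 -8.2165  2.3375] M [-1.9154 -0.7812  0.1161] Mtool [-0.1208 -1.9272  0.7507]
grasp in stand [np.float64(0.0011060686740336546), np.float64(0.0093949676349266), np.float64(0.05520622357684281)]
cm in tool [ 0.3644 -0.1243 -0.0053]
```

Call:
{"op": "move_arm", "data": {
  "increments": [
    [[0,0.08,0.18],0,0],
    [[0.05,0.08,0.18],4,0],
    [[0.05,0,0],4,0],
    [[0.05,0,0],4,0],
    [[0,0,0],0,0]
  ],
  "force": 35
}}

```text
t: 16.57
eef_pos: [0.5926, 0.0081, 0.1457]
tool_rot: [1.207, 1.565, -0.557]
contact_force: [-1.6, -3.4, 5.8]
grip_width: 0.11
```

```bash
python3 -c "
from k import *
delta(knob(-.19,.0525))"
```

```text
t 16.5667 tcp [0.5926 0.0081 0.1457] toolyaw -0.19331636562854343 q6 0.11299388223925463 w 0.11002830962822624
F [-1.5537 -3.4394  5.8279] M [-0.8404 -0.2619  0.3413] Mtool [-0.3447 -0.7725  0.4192]
grasp in stand [np.float64(0.001702634026721112), np.float64(0.008058039451010692), np.float64(0.05468126705145131)]
cm in tool [ 0.3111 -0.2488 -0.05  ]
```

Call:
{"op": "move_arm", "data": {
  "increments": [
    [[0.04,0,0],3,0],
    [[0.04,0,0],3,0],
    [[0,0,0],0,0],
    [[0,0,0],0,0],
    [[0,0,0],0,0]
  ]
}}

```text
t: 16.98
eef_pos: [0.5929, 0.008, 0.1454]
tool_rot: [1.354, 1.564, -0.513]
contact_force: [-1.9, -4.1, 7.5]
grip_width: 0.111
```

```bash
python3 -c "
from k import *
delta(knob(-.19,.0525))"
```

```text
t 16.9833 tcp [0.5929 0.008  0.1454] toolyaw -0.2957778718659894 q6 0.2154627144734341 w 0.1110069350821498
F [-1.9038 -4.1095  7.4716] M [-0.8053 -0.3233  0.3423] Mtool [-0.3461 -0.6737  0.5445]
grasp in stand [np.float64(0.0019218104140788974), np.float64(0.007856711724360671), np.float64(0.0543583943803652)]
cm in tool [ 0.2783 -0.2825 -0.0245]
```

Call:
{"op": "move_arm", "data": {
  "increments": [
    [[0.04,-0.13,-0.15],0,0],
    [[0.05,0,0],3,0],
    [[0.05,0,0],3,0],
    [[0,0,0],0,0],
    [[0,0,0],0,0]
  ]
}}

```text
t: 17.4
eef_pos: [0.5931, 0.0083, 0.1449]
tool_rot: [1.349, 1.56, -0.623]
contact_force: [-1.6, -7.0, 8.2]
grip_width: 0.11
```

```bash
python3 -c "
from k import *
delta(knob(-.19,.0515))"
```

```text
t 17.4 tcp [0.5931 0.0083 0.1449] toolyaw -0.4013330863487627 q6 0.3231951064221825 w 0.10981641873184175
F [-1.6104 -7.0242  8.2021] M [-1.4507 -0.5272  0.3806] Mtool [-0.3901 -1.1254  1.0529]
grasp in stand [np.float64(0.002189641683004187), np.float64(0.008071810694833918), np.float64(0.0539188521907724)]
cm in tool [ 0.3318 -0.2729  0.0517]
```

Call:
{"op": "move_arm", "data": {
  "increments": [
    [[0.04,0,0],3,0],
    [[0.04,0,0],2,0],
    [[0,0,0],0,0],
    [[0,0,0],0,0],
    [[0,0,0],0,0]
  ]
}}

```text
t: 17.82
eef_pos: [0.5932, 0.0082, 0.1447]
tool_rot: [1.462, 1.559, -0.597]
contact_force: [-0.5, -6.8, 10.7]
grip_width: 0.119
```

```bash
python3 -c "
from k import *
delta(knob(-.19,.0515))"
```

```text
t 17.8167 tcp [0.5932 0.0082 0.1447] toolyaw -0.48843695148347926 q6 0.4102098956524668 w 0.11858985738777211
F [-0.4868 -6.7848 10.7119] M [-1.418  -0.5312  0.4187] Mtool [-0.4289 -0.998   1.135 ]
grasp in stand [np.float64(0.002307121752374428), np.float64(0.007903218661727726), np.float64(0.0536661679553269)]
cm in tool [ 0.3061 -0.2879  0.0746]
```

Torque is rising slowly and the jaws have opened slightly, from 0.105 to 0.119, so the wing may be twisting in the pads. I'll let go and re-measure the collar and wing angle before going on.

Call:
{"op": "move_arm", "data": {
  "increments": [
    [[-0.1,0,0],0,0],
    [[0,0,0],0,0.4],
    [[0,0,0],0,0.4],
    [[0,0,0],0,0.4],
    [[-0.5,0,0],0,0.4]
  ]
}}

```text
t: 18.23
eef_pos: [0.5892, 0.012, 0.1445]
tool_rot: [-1.32, 1.567, 2.905]
contact_force: [0.9, -0.5, -0.5]
grip_width: 0.36
```

Call:
{"op": "move_arm", "data": {
  "increments": [
    [[-2.5,0,0],0,0.4],
    [[-2.5,0,-1],0,0.4],
    [[-2.5,0,-1],0,0.4],
    [[-0.5,0,0],0,0.4],
    [[0,0,0],0,0.4]
  ]
}}

```text
t: 18.65
eef_pos: [0.6007, 0.0295, 0.2288]
tool_rot: [1.993, 1.566, -0.064]
contact_force: [-0.2, -0.7, -0.6]
grip_width: 0.401
```

Call:
{"op": "move_arm", "data": {
  "increments": [
    [[0,0,0],0,0.4],
    [[0,0,0],0,0.4],
    [[0,0,0],0,0.4],
    [[0,0,0],0,0.4],
    [[0,0,0],0,0.4]
  ]
}}

```text
t: 19.07
eef_pos: [0.5991, 0.0289, 0.2254]
tool_rot: [-1.073, 1.569, -3.132]
contact_force: [-0.2, -0.3, 0.2]
grip_width: 0.398
```

```bash
python3 meas.py; python3 - <<'E'
from k import *
g=cv2.cvtColor(cv2.imread("pics/m.png"),cv2.COLOR_BGR2GRAY)
cv2.imwrite("pics/mc.png",cv2.resize(g[185:275,200:320],None,fx=6,fy=6,interpolation=cv2.INTER_CUBIC))
E
```

```text
t 19.2167 tcp [0.5995 0.029  0.2263] toolyaw -0.48785379375703397 q6 0.44173972905641296 w 0.3993582391282889
F [ 0.3566  0.4397 -0.096 ] M [-0.1175 -0.0373  0.0486] Mtool [-0.0485 -0.0863  0.0881]
grasp in stand [np.float64(0.01677518408933498), np.float64(0.024026648575320657), np.float64(0.13529815625456543)]
cm in tool [8.3652 0.165  2.2173]
net 0.79 [np.float64(0.003046505628780077), np.float64(0.012350638893056157), np.float64(0.055509165322128254)] angle -0.21893105467664797
mask 0.87 394 255 267 213 249
(np.float64(-0.7257228429904389), np.float64(-0.11999999999999977), -0.0015)
fit a,th,s [-0.1218  0.9409 -0.0015] -0.72878612716763 th0 0.926153793757034
```

View pics/mc.png

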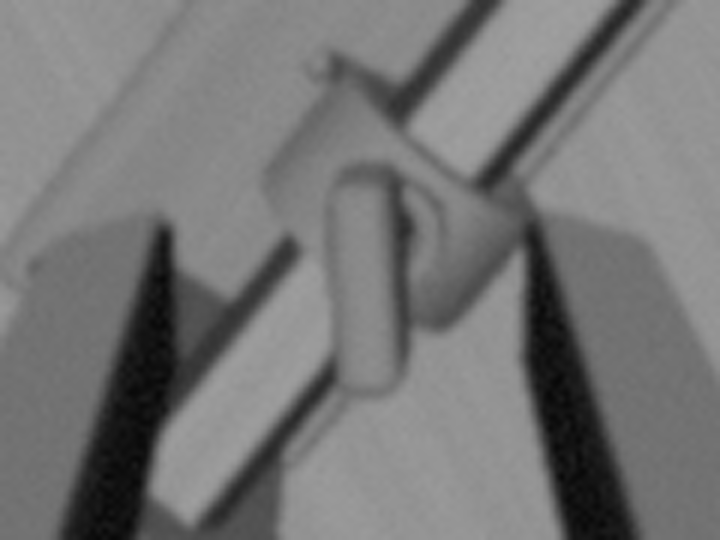

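The last picture shows the wing's top face from (362,172) to (372,393), with left/right edges at about 335/403. It lags the tool by only about 0.04 rad. Fitting the collar angle to those corners:

```bash
python3 - <<'E'
from k import *
from scipy.optimize import least_squares
cam=P("wrist")
obs=np.array([[334,186],[398,182],[342,388],[406,380]])/6+[200,185]   # top-left, top-right, bottom-left, bottom-right of outer face
def pr(x,full=False):
    a,th,s_=x[:3]; z=ez*np.cos(a)-ey*np.sin(a); t=ey*np.cos(a)+ez*np.sin(a); w=Ro.from_rotvec(-z*th).apply(t); n=np.cross(w,z); c=knob(a,.064-.0035*th)+s_*ex
    return proj(cam,[c+.0155*w-.005*n*1,c+.0155*w+.005*n,c-.0155*w-.005*n,c-.0155*w+.005*n])
f=least_squares(lambda x:(pr(x)-obs).ravel(),[-.1,.9,0],x_scale=.01,diff_step=1e-4); print(f.x,(f.fun.reshape(-1,2)*6).round(1).tolist())
# fit with bar y shift instead: collar direction from boss/knob both; check flat edges
print(((proj(cam,[C+s_*ex+12e-3*(-np.sin(b)*ey+np.cos(b)*ez) for s_ in (-.04,.035) for b in (-.18-.6545,-.18+.6545)])-[200,185])*6).round().tolist())
E
```

```text
[-0.1362  0.8748  0.0021] [[-3.9, -6.2], [2.7, -3.6], [-1.6, 1.7], [3.6, 9.2]]
[[219.0, 353.0], [284.0, 405.0], [482.0, 21.0], [551.0, 75.0]]
```

Relative to the bar the collar is at about -0.15 and the flat at about -0.175, which is well inside tolerance. The wing is at about 0.875 rad. I'll regrip centred and matched to the wing, then go on.

Call:
{"op": "move_arm", "data": {
  "increments": [
    [[0,0.33,1.2],0,0.4],
    [[2,0,1.07],-3,0.4],
    [[2,0,0],0,0.4],
    [[2,0,0],0,0.4],
    [[1.5,0,0],0,0.4]
  ]
}}

```text
t: 19.73
eef_pos: [0.5911, 0.0063, 0.1501]
tool_rot: [-0.826, 1.569, -2.833]
contact_force: [-0.3, -0.4, -0.1]
grip_width: 0.4
```

Call:
{"op": "move_arm", "data": {
  "increments": [
    [[1.1,0,0],0,0.4],
    [[0,0,0],0,0.4],
    [[0,0,0],0,0.2],
    [[0,0,0],0,0],
    [[0,0,0],0,0]
  ],
  "force": 45
}}

```text
t: 20.15
eef_pos: [0.5928, 0.0073, 0.1424]
tool_rot: [1.874, 1.568, -0.132]
contact_force: [-0.5, -0.1, 0.5]
grip_width: 0.225
```

Call:
{"op": "move_arm", "data": {
  "increments": [
    [[0,0,0],0,0],
    [[0,0,0],0,0],
    [[0,0,0],0,0],
    [[0,0,0],0,0],
    [[0,0,0],0,0]
  ]
}}

```text
t: 20.57
eef_pos: [0.593, 0.0071, 0.1423]
tool_rot: [1.721, 1.567, -0.285]
contact_force: [0.2, -1.0, 5.2]
grip_width: 0.11
```

```bash
python3 -c "
from k import *
delta(knob(-.15,.051))"
```

```text
t 20.5667 tcp [0.593  0.0071 0.1423] toolyaw -0.4353562928107576 q6 0.35217517370227897 w 0.11012812313780959
F [ 0.2155 -0.9966  5.1784] M [-0.3136 -0.4283  0.0161] Mtool [-0.0167 -0.1037  0.5206]
grasp in stand [np.float64(0.0015987031611893912), np.float64(0.006972177144155671), np.float64(0.051257811087895386)]
cm in tool [ 0.0824 -0.1527  0.0809]
```

Call:
{"op": "move_arm", "data": {
  "increments": [
    [[0.02,0,0],2.5,0],
    [[0.02,0,0],2.5,0],
    [[0,0,0],0,0],
    [[0,0,0],0,0],
    [[0,0,0],0,0]
  ]
}}

```text
t: 20.98
eef_pos: [0.5932, 0.0074, 0.1421]
tool_rot: [1.958, 1.566, -0.134]
contact_force: [0.4, -2.2, 5.1]
grip_width: 0.109
```

```bash
python3 -c "
from k import *
delta(knob(-.15,.051))"
```

```text
t 20.9833 tcp [0.5932 0.0074 0.1421] toolyaw -0.5214378164010698 q6 0.4384433391299879 w 0.10910077671832351
F [ 0.4245 -2.2112  5.1125] M [-0.242  -0.5665  0.4351] Mtool [-0.4358  0.0741  0.611 ]
grasp in stand [np.float64(0.0019506952886396052), np.float64(0.0071127204164367994), np.float64(0.05111143857032914)]
cm in tool [ 0.0676 -0.1539  0.1307]
```

Call:
{"op": "move_arm", "data": {
  "increments": [
    [[0.01,0,0],2,0],
    [[0,0,0],0,0],
    [[0,0,0],0,0],
    [[0,0,0],0,0],
    [[0,0,0],0,0]
  ]
}}

```text
t: 21.4
eef_pos: [0.5933, 0.0074, 0.1421]
tool_rot: [1.999, 1.566, -0.128]
contact_force: [-0.1, -1.6, 6.2]
grip_width: 0.111
```

```bash
python3 -c "
from k import *
delta(knob(-.15,.051))"
```

```text
t 21.4 tcp [0.5933 0.0074 0.1421] toolyaw -0.5561893505540032 q6 0.4732061674033919 w 0.11135648064641594
F [-0.0733 -1.5846  6.1998] M [-0.2612 -0.6227  0.4784] Mtool [-0.4792  0.109   0.6658]
grasp in stand [np.float64(0.002018925992945921), np.float64(0.007088488462653001), np.float64(0.051056289899896565)]
cm in tool [ 0.062  -0.155   0.1404]
```

Call:
{"op": "move_arm", "data": {
  "increments": [
    [[0.01,0,0],2,0],
    [[0,0,0],0,0],
    [[0,0,0],0,0],
    [[0,0,0],0,0],
    [[0,0,0],0,0]
  ]
}}

```text
t: 21.82
eef_pos: [0.5934, 0.0073, 0.142]
tool_rot: [2.027, 1.566, -0.135]
contact_force: [0.3, -1.3, 6.4]
grip_width: 0.113
```

```bash
python3 -c "
from k import *
delta(knob(-.15,.051))"
```

```text
t 21.8167 tcp [0.5934 0.0073 0.142 ] toolyaw -0.5910377389164134 q6 0.5080418067767245 w 0.11323088632678734
F [ 0.2844 -1.2655  6.4007] M [-0.2486 -0.6353  0.4866] Mtool [-0.4873  0.1498  0.665 ]
grasp in stand [np.float64(0.0021151892807541187), np.float64(0.007006813770057411), np.float64(0.05098137102107016)]
cm in tool [ 0.0544 -0.1619  0.1497]
```

Torque has risen about 0.14 N m over the free-turning plateau (0.346 to 0.487), and the wing has stopped following. One more small step.

Call:
{"op": "move_arm", "data": {
  "increments": [
    [[0,0,0],2,0],
    [[0,0,0],0,0],
    [[0,0,0],0,0],
    [[0,0,0],0,0],
    [[0,0,0],0,0]
  ]
}}

```text
t: 22.23
eef_pos: [0.5935, 0.0073, 0.142]
tool_rot: [2.058, 1.566, -0.138]
contact_force: [0.8, -1.1, 4.9]
grip_width: 0.111
```

```bash
python3 -c "
from k import *
delta(knob(-.15,.051))
print([ (optics.capture('wrist') is not None, sensors.read_state()['torque'][2].round(3)) for _ in range(3)])"
```

```text
t 22.2333 tcp [0.5935 0.0073 0.142 ] toolyaw -0.6257804482145359 q6 0.5428079274121761 w 0.11105171992141451
F [ 0.8024 -1.095   4.9438] M [-0.2373 -0.7526  0.5418] Mtool [-0.5424  0.2509  0.7477]
grasp in stand [np.float64(0.0021690056432189333), np.float64(0.0069813878540057675), np.float64(0.050951390524945836)]
cm in tool [ 0.0513 -0.1615  0.1587]
[(True, np.float64(0.548)), (True, np.float64(0.509)), (True, np.float64(0.529))]
```

Rise is now about 0.18 N m, or roughly 50 N. Letting go and re-measuring.

Call:
{"op": "move_arm", "data": {
  "increments": [
    [[0,0,0],0,0.4],
    [[0,0,0],0,0.4],
    [[0,0,0],0,0.4],
    [[0,0,0],0,0.4],
    [[-0.5,0,0],0,0.4]
  ]
}}

```text
t: 22.8
eef_pos: [0.5907, 0.0077, 0.1431]
tool_rot: [-1.052, 1.567, 3.033]
contact_force: [-0.2, 0.3, 0.1]
grip_width: 0.392
```

Call:
{"op": "move_arm", "data": {
  "increments": [
    [[-2.5,0,0],0,0.4],
    [[-2.5,0,-1],0,0.4],
    [[-2.5,0,-1],0,0.4],
    [[-0.5,0,0],0,0.4],
    [[0,0,0],0,0.4]
  ]
}}

```text
t: 23.22
eef_pos: [0.6048, 0.0238, 0.2276]
tool_rot: [2.081, 1.566, -0.116]
contact_force: [0.5, -0.8, -0.7]
grip_width: 0.4
```

Call:
{"op": "move_arm", "data": {
  "increments": [
    [[0,0,0],0,0.4],
    [[0,0,0],0,0.4],
    [[0,0,0],0,0.4],
    [[0,0,0],0,0.4],
    [[0,0,0],0,0.4]
  ]
}}

```text
t: 23.63
eef_pos: [0.6031, 0.0235, 0.2238]
tool_rot: [-0.951, 1.569, 3.134]
contact_force: [0.1, -0.8, -0.4]
grip_width: 0.402
```

```bash
python3 meas.py; python3 - <<'E'
from k import *
M=spotter.outline_of("wrist","knob_center")[0]["mask"]
c=cv2.minAreaRect(np.argwhere(M)[:,::-1].astype(np.float32)); print(c)
g=cv2.cvtColor(cv2.imread("pics/m.png"),cv2.COLOR_BGR2GRAY).astype(float)
for r in range(212,256,4): print(r,g[r-1:r+2,248:276].mean(0).astype(int).tolist())
E
```

```text
t 23.7833 tcp [0.6035 0.0236 0.2247] toolyaw -0.6274294410614288 q6 0.5726963144039009 w 0.3982847820444509
F [ 0.2266  1.2068 -0.6987] M [-0.039   0.0157 -0.0075] Mtool [ 0.0075 -0.0407  0.0102]
grasp in stand [np.float64(0.01810727891771345), np.float64(0.017453259285345576), np.float64(0.1337283372239445)]
cm in tool [ 8.2085 -0.1682  1.9711]
net 0.79 [np.float64(-4.414797380293599e-05), np.float64(0.009506182952260887), np.float64(0.058688321289389014)] angle -0.16058272824041372
mask 0.7 491 251 265 210 249
(np.float64(-0.8361759913090712), np.float64(-0.11999999999999977), 0)
fit a,th,s [-0.1143  1.0248 -0.0007] -0.8537947650859709 th0 1.0657294410614289
((258.3529357910156, 229.58822631835938), (39.268611907958984, 13.345191955566406), 85.60128784179688)
212 [127, 130, 131, 133, 130, 121, 110, 103, 101, 99, 96, 97, 92, 85, 78, 80, 96, 111, 119, 124, 131, 134, 132, 130, 124, 119, 111, 100]
216 [130, 130, 130, 124, 120, 125, 129, 131, 131, 132, 131, 128, 119, 101, 77, 65, 79, 109, 125, 126, 118, 108, 104, 119, 131, 132, 132, 126]
220 [131, 132, 130, 117, 117, 125, 131, 136, 138,
[... 515 characters left out ...]
3, 152, 151, 145, 133, 124, 123, 129, 134, 136, 138, 138, 138, 131, 117, 95, 71, 71, 103, 120, 118, 113, 104, 95, 97, 103, 112, 122]
240 [149, 150, 150, 152, 148, 128, 121, 127, 133, 134, 137, 138, 137, 134, 123, 107, 82, 73, 104, 129, 129, 120, 119, 130, 141, 144, 146, 146]
244 [152, 154, 155, 154, 149, 129, 120, 124, 132, 134, 138, 138, 138, 136, 127, 114, 96, 99, 111, 116, 122, 136, 147, 148, 147, 147, 147, 146]
248 [154, 155, 152, 140, 117, 87, 78, 90, 104, 115, 122, 124, 126, 123, 120, 112, 106, 112, 130, 143, 149, 148, 148, 148, 147, 148, 148, 148]
252 [151, 137, 106, 75, 52, 46, 60, 94, 123, 134, 137, 136, 136, 129, 121, 125, 135, 144, 146, 146, 146, 148, 148, 149, 149, 149, 148, 146]
```

```bash
python3 -c "
from station import bot,sensors
s=sensors.read_state(); print(s['t'],s['contact_force']); print(bot.hand_in())"
```

```text
23.9333 [-0.72425825  0.39005786  0.16055469]
the job is handed in; nothing more can be done
None
```

I turned the collar to face the flat, tightened the thumbscrew onto it, let go, and handed the job in at 23.9 s. The hand-in gives no verdict, so what follows rests on my own measurements.

**First attempt:** on the first carry the collar stopped at about -0.03 to -0.05 rad, well short of the flat. I let go, measured again, regripped and carried it the rest of the way.

**Alignment:**
- The flat leans about -0.17 rad (towards the stand's +y); my fits ranged from -0.155 to -0.19.
- After release the collar read -0.11 by outline fit and -0.16 by the network. An earlier corner fit, before the final tightening, gave about -0.15 once corrected for the bar's position.
- On most of these the screw is within 0.06 rad of square. Taking the most pessimistic pair of readings, it is about 0.08, still inside the 0.12 limit.

**Tightness:** while held at the end, the wrist torque was about 0.51–0.55 N m. Turning freely it had levelled off at about 0.345. That rise of about 0.18 N m means roughly 50 N on the tip, within the finger-tight range. I inferred the force from torque and could not measure it directly.

**Less certain:** I couldn't pin down the wing's final angle; my estimates ran from 0.96 to 1.02 rad. The contact therefore rests on the torque rise, not on seeing the screw stop.

**At hand-in:** the gripper was open and clear above the knob, with contact force near zero. I kept well away from the pot, lamp, trivet and dish, but did not re-measure where they stand.

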